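Recover the dropped cassettes and lock the transport rack

TASK

Some specimen cassettes have been dropped under the low clear riser: drag out every one with the flat probe, keeping your fingers off them while they are under there, and lay each flat in a pocket of its own in the aluminium rack. When all are loaded, turn the tension knob, never pushing the plate itself, until the sprung keeper's pointer stands on the red mark. Leave the probe standing wholly on its blue mat, as you found it, and do not disturb the other things about.

Things in the scene. Friction and masses are not known exactly. Their poses are not given: they have to be found in the camera images.
- cassette0 (a point): centre of the green specimen cassette, a rigid closed plastic box 40 (x) x 28 (y) x 13 (z) mm, 20 g, lying flat; may be absent
- cassette1 (a point): centre of the orange specimen cassette, same size; may be absent
- cassette2 (a point): centre of the yellow specimen cassette, same size; may be absent
- cas0: the green cassette's body; origin at the centre of its underside
- cas1: the orange cassette's body; origin at the centre of its underside
- cas2: the yellow cassette's body; origin at the centre of its underside
- riser: fixed low riser shelf of clear acrylic, 130 mm deep (x) and 280 mm wide (y), origin on the table under its centre. Its 6 mm board lies 48 mm above the table; open only on the front (-x, edged in blue); closed by 6 mm panels at both ends and at the back (+x). A small jar and a vial (up to 50 mm tall) stand on its two ends. The cassettes lie on the table beneath it
- probe_grip (a point): loose flat probe: point at mid grip on its upright yellow handle (26 mm in x, 18 mm in y, from 8 to 90 mm above its underside; this point is 65 mm above the underside and in the handle's centre). The handle stands on a 44 x 44 x 8 mm foot; a level steel blade 24 mm wide runs from the handle along the probe's +x, its underside 18 mm and its top 21 mm above the probe's underside. Whole probe 140 g; it stands by itself. z up the handle
- probe_lip (a point): foot of the turned-down lip at the blade's end, 155 mm from the handle's axis along the probe's +x, level with the probe's underside; the lip is 40 mm wide (y), 4 mm thick and 21 mm high, and hooks behind a cassette to drag it
- mat: fixed blue mat, 230 (x) x 90 (y) x 3 mm, the probe's place; origin under its centre
- pocket0 (a point): floor centre of one pocket of the aluminium rack. All three pockets are 49 (x) x 37 (y) mm and 5 mm deep, 60 mm apart along the rack's y, and take one cassette each, lying flat with its length along x; the pocket floor is 13 mm above the table, the rack's top 18 mm, so a seated cassette stands 8 mm proud. Axes are the rack's (x away from the robot)
- pocket1 (a point): floor centre of the middle pocket
- pocket2 (a point): floor centre of the third pocket, next to the scale
- knob_grip (a point): centre of the round black tension knob, 40 mm diameter, 28 mm high, axis vertical, 125 mm beyond the pockets on the blue block of the rack; this point is half-way up (80 mm above the table). The block's top is 60 mm above the table, the knob's underside 66 mm. It turns about 9 rad in all from stop to stop, takes about 0.1 N m and stays where it is left. At the start it is 0 to 1 rad from its slack stop
- keeper: brass sprung keeper plate, 43 (x) x 190 (y) mm, underside 30 mm above the table. The knob draws it towards the pockets (rack's -x) against its return springs, 3 mm for each rad clockwise, so that it comes over the far ends of the cassettes; it slides back as the knob is turned back. Its near edge lies 32 mm beyond the pocket centres with the knob at its slack stop
- pointer (a point): tip of the keeper's black pointer, over the white scale at the rack's +y side
- mark_line (a point): the fixed red tab on the scale, 4 mm wide, standing 14 mm tall, 11 mm to the side (+y) of the pointer's tip; axes are the rack's. The pointer is on the mark when this point and the pointer's tip have the same x along the rack. The pointer starts 8 to 21 mm from the mark, on its +x side (away from the robot)
- spray: bystander: amber spray-fluid bottle, origin at its underside; leave alone
- jar: bystander: small jar on the riser, origin at its underside; leave alone
- vial: bystander: small vial on the riser, origin at its underside; leave alone
- sponge: bystander: purple sponge, origin at its underside; leave alone
- forceps: bystander: steel forceps, origin at its underside; leave alone
- torch: bystander: aluminium torch standing upright, origin at its underside; leave alone
- wash: bystander: white wash bottle, origin at its underside; leave alone
Mind the look-alikes: they are no part of the job. Of the things that look like the mat, take the one that is farthest from the robot's base at the start.

How it is judged:
By the outcome, as a careful person would: the job done as asked, in the order asked, and still so for the second after the job is handed in, with the robot touching nothing.
Of cas0, cas1, cas2 only 2 to 3 are there at a start; the rules pass over those that are not, and their reading is None.
At some moment in a run one of cas0, cas1, cas2 may be knocked a few centimetres aside while the robot is not near it.
Once in a run the grip may slacken for a moment while it holds something.
It also fails if it takes over 210 s, if anything falls off the work surface, if the arm or the gripper's body presses on something with over 40 N, if the wrist force passes 120 N, or if a joint passes its speed limit or range.

ROBOT

A 6-joint arm with a two-finger parallel gripper is mounted at the origin on the work surface. World frame = base frame: x ahead of the robot, y to its left, z up, the work surface at z = 0. Lengths are in m, angles in rad, forces in N, time in s.
With the tool pointing down it reaches from about 0.3 to 0.775 m from the base axis. Payload 14.6 kg.
Tool frame: the origin (TCP) lies at the very end of the fingers, on their centre line; the grasp point (between the pads) lies 19 mm behind it; z points along the fingers, y is the line along which they close (so a half turn about z gives the same grasp; the last joint's range is limited). The gripper opens to 94 mm and grips with 3 to 60 N. Pads are 16 mm wide; open, the fingers measure 119 mm over their backs; the gripper's body (75 mm by 177 mm) begins 78 mm behind the grasp point.
Start: joints at [1.183, 0.3, 1.521, -0, 1.321, -0.067], TCP at [0.173, 0.522, 0.205] pointing down, gripper open.
Joint ranges: [-3.03, 3.03], [-0.79, 2.21], [0.23, 2.52], [-1.04, 4.18], [0, 3.07], [-2.55, 2.55]. Speed limits (rad/s): [2.22, 2.22, 2.57, 3.14, 3.14, 3.14].

INTERFACE

Orientations are given as a unit quaternion [x, y, z, w].
In Python, from plant import monitor, eyes, manip gives the robot as it stands. The module is installed in compiled form; this text tells all that it offers.
- The arm moves only by the tool step_arm, never from a script. Its argument "deltas" is a list of rows, each a list of 7 numbers: the shift along the tool's x, y, z in units of 60 mm (1.0 is 60 mm), then the turn, a rotation vector about the tool's x, y, z in units of 0.1 rad (1.0 is 0.1 rad), then the finger opening in mm, from 0 to 94. In form: [[dx, dy, dz, ax, ay, az, hand], ...]. A call has 1 to 20 rows; each row shifts and turns the commanded pose from where the row before left it, along the tool's axes as they then stand; what a row does not reach is not made up. A row lasts 1/8 s, in which the tool goes at most 62.5 mm and 10.7 degrees, less where a joint would pass 70% of its speed; a pose out of reach is approached as far as the arm can. A call with a number of a shift or a turn outside -1 to 1 is refused whole. A call with a gripper value outside its range is refused whole. The fingers move at their own pace and stop on an object; "grip_force" is the grip in N (left out, the last holds). Time passes only in rows, so rows that do not move let the fingers close. It gives the time, the measured TCP pose, the force, the opening and the grip force at its end, in the units of the state.
- monitor.get_state(): the state, without advancing time (a new reading comes with each control period).
- eyes.grab_frame(name): name is "side" or "top"; returns the picture (480x640x3 uint8, red, green, blue); there is no depth.
- eyes.camera_params(name): a dict with "intrinsics" (3x3 intrinsics, pixels), "R" (3x3) and "t" (3): a world point X has camera coordinates R X + t. Camera axes: x right, y down, z forward; pixel columns grow to the right and rows downward; lengths in m; the calibration is good to about 2 mm. A picture is of the moment at which its call begins. camera_params takes no time and is no camera call.
- manip.sign_off(): hands the job in; it is judged then, once.
Trained networks look in the newest picture that a camera, given by its name, has taken for a name from the list of things; names that differ only in an ending like _2 or _b are one class to them, and where a whole thing is asked for, a point or a joint stands for the part that bears it (a point fixed in the world has none). Each returns a list of dicts, best first, with "p" (0 to 1); they miss things now and then, are a little off and sometimes report something else, mostly with a low value. They report only what shows in the picture. A call takes as long as a camera call. They do not tell look-alikes from the thing itself.
- eyes.masks_of(label, camera): "pixels" (480x640 bool, what is visible of it) and "location" ([row, column] in pixels, amid what is visible of it).
The state is a dict: "time": time; "joint_positions": joint angles; "joint_velocities": joint speeds; "tau": joint torques, N m; "ee_pos": TCP position; "orientation": TCP orientation; "ft_force": force on the tool from outside, world axes, zero at the start; "wrist_torque": the same for the moment, N m; "opening": finger opening in m; "gripper_force": force on a finger pad.
Only numpy, scipy, OpenCV 4.12 (cv2) and the standard library are available. Lean on these libraries where they do the work, as an engineer would, in place of code of your own. Each camera call takes 0.05 s, during which the arm holds its last target. There are 200 camera calls.

## Working session

There is one attempt and no reset: what is moved stays moved. The work goes in short steps, Python scripts to look and compute and a tool call to move; the robot and the scene stay as the last step left them, time stands still between calls to the robot, and variables do not carry over. Pictures are saved under pics/ and viewed, at most 14 in all, crops included, and the job is handed in when it is done.

Besides the shell and the picture viewer there is one more tool, called after "Emit:" by a JSON object that holds its "method" and its "body", one argument or row to a line. step_arm: Moves the arm, as the interface text tells. Its arguments: {"type":"object","properties":{"deltas":{"type":"array"},"grip_force":{"type":"number"}},"required":["deltas"]}

```bash
mkdir -p pics; ls
cat > h.py <<'E'
import numpy as np, cv2
from plant import monitor, eyes, manip
from scipy.spatial.transform import Rotation as Rn
def save(cam,name,crop=None,scale=1):
    im=eyes.grab_frame(cam); o=im
    if crop: r0,r1,c0,c1=crop; o=im[r0:r1,c0:c1]
    if scale!=1: o=cv2.resize(o,None,fx=scale,fy=scale,interpolation=cv2.INTER_CUBIC)
    cv2.imwrite('pics/'+name,cv2.cvtColor(o,cv2.COLOR_RGB2BGR)); return im
def px2w(cam,row,col,z):
    p=eyes.camera_params(cam);K,R,t=map(np.array,(p['intrinsics'],p['R'],p['t']))
    d=R.T@np.linalg.solve(K,[col,row,1.]);c=-R.T@t
    return c+d*(z-c[2])/d[2]
def w2px(cam,X):
    p=eyes.camera_params(cam);K,R,t=map(np.array,(p['intrinsics'],p['R'],p['t']))
    q=K@(R@np.array(X,float)+t);return q[1]/q[2],q[0]/q[2]
E
python3 - <<'E'
from h import *
for c in('top','side'):
    save(c,c+'0.png'); p=eyes.camera_params(c);R=np.array(p['R']);print(c,-R.T@np.array(p['t']),R[2],p['intrinsics'][0][0])
s=monitor.get_state();print(s)
for l in ['cas0','cas1','cas2','riser','probe_grip','probe_lip','mat','pocket0','pocket1','pocket2','knob_grip','keeper','pointer','mark_line']:
    for c in('top','side'):
        for d in eyes.masks_of(l,c)[:3]: print(l,c,round(d['p'],2),np.round(d['location']),d['pixels'].sum())
E
```

```text
pics
top [ 0.44499396 -0.02308203  1.07591958] [ 0.0856082   0.01778705 -0.99617009] 454.530859408049
side [-0.48078685 -1.09782167  1.00889914] [ 0.5730913   0.61769646 -0.53853268] 618.1630700867894
{'time': 0.1, 'joint_positions': array([ 1.18341288e+00,  3.00413171e-01,  1.52155785e+00, -3.31733555e-05,
        1.32072907e+00, -6.66094735e-02]), 'joint_velocities': array([ 0.00073406,  0.00107859, -0.0003038 ,  0.00122046,  0.00026233,
       -0.00083337]), 'tau': array([ 2.38920344e-03, -5.32648408e+01, -3.53279901e+01,  7.10353651e-02,
        2.35564588e-02, -8.15371391e-05]), 'ee_pos': array([0.17333286, 0.52169801, 0.20492794]), 'orientation': array([ 1.59696152e-01,  9.87166061e-01, -5.43125551e-04, -1.08958165e-04]), 'ft_force': array([-0.51253952,  0.87166565,  0.28874655]), 'wrist_torque': array([-0.04251769,  0.06115302, -0.00443556]), 'gripper_force': 0.0, 'opening': 0.09400585971482235}
cas0 top 0.27 [319. 215.] 155
cas0 side 0.55 [226. 300.] 69
cas0 side 0.46 [287. 404.] 869
cas0 side 0.44 [216. 291.] 48
cas1 top 0.27 [319. 215.] 155
cas1 side 0.55 [226. 300.] 69
cas
[... 572 characters left out ...]
.82 [248. 321.] 2661
mat top 0.49 [176. 164.] 126
mat side 0.92 [334. 309.] 2268
mat side 0.62 [268. 324.] 760
pocket0 top 0.64 [232. 417.] 8636
pocket0 side 0.91 [289. 401.] 4900
pocket1 top 0.64 [232. 417.] 8636
pocket1 side 0.91 [289. 401.] 4900
pocket2 top 0.64 [232. 417.] 8636
pocket2 side 0.91 [289. 401.] 4900
knob_grip top 0.78 [194. 430.] 351
knob_grip top 0.69 [185. 222.] 6712
knob_grip top 0.15 [260. 315.] 1000
knob_grip side 0.74 [351. 377.] 999
knob_grip side 0.66 [262. 421.] 197
keeper top 0.88 [227. 424.] 1767
keeper side 0.97 [288. 400.] 797
pointer top 0.66 [228. 427.] 1675
pointer top 0.22 [174. 169.] 114
pointer side 0.73 [284. 399.] 881
mark_line side 0.37 [222. 394.] 1256
```

View pics/top0.png

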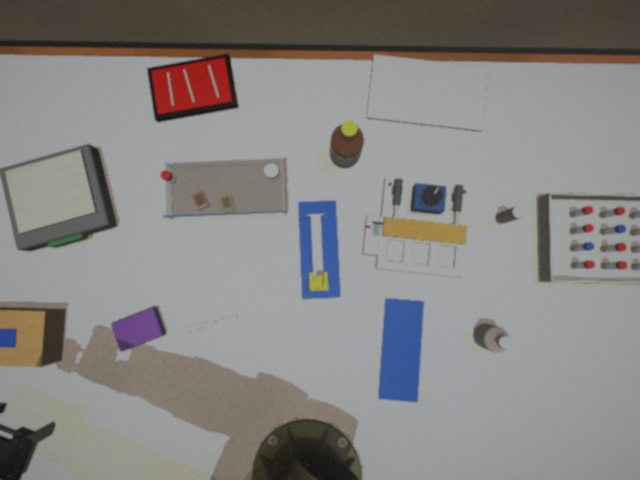

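View pics/side0.png

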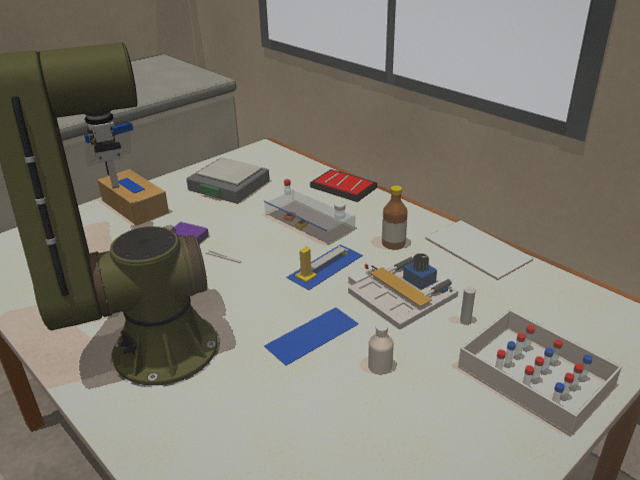

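The top view shows the riser at (225,187) with two cassettes under it, near (201,200) and (227,202). The probe stands on the blue mat at (320,250), and the rack is at (420,235). Look-alikes for the mat are (320,250) and (401,350). The first is farther from the base, at about (305,460), and carries the probe, so that is the one I choose. Next I check it in a close crop.

Run:
```python
from h import *
save('top','crop1.png',(145,310,150,350),4)
im=eyes.grab_frame('top');o=cv2.resize(im[165,None] if 0 else im[165:290,350:500],None,fx=5,fy=5,interpolation=cv2.INTER_CUBIC)
cv2.imwrite('pics/rack1.png',o[...,::-1])
```

```text
(no output)
```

View pics/crop1.png

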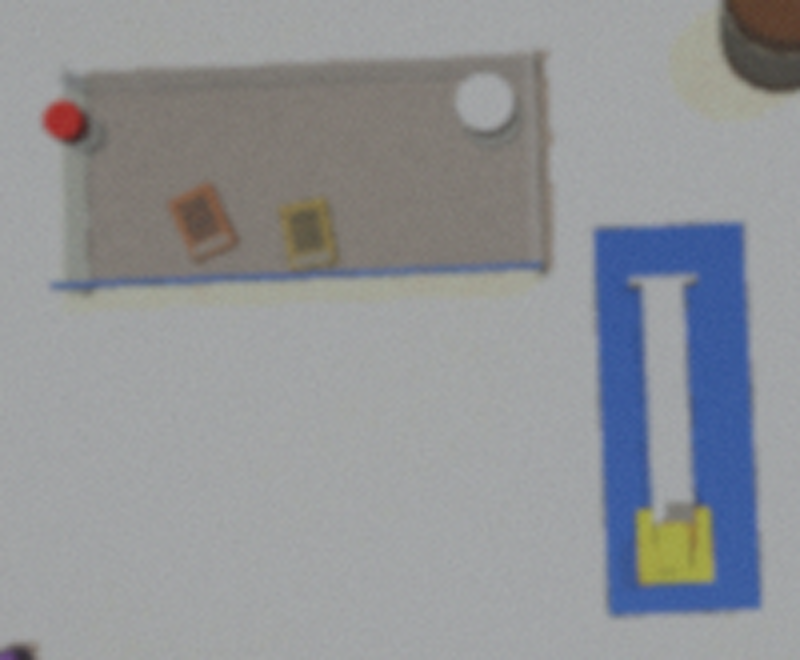

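View pics/rack1.png

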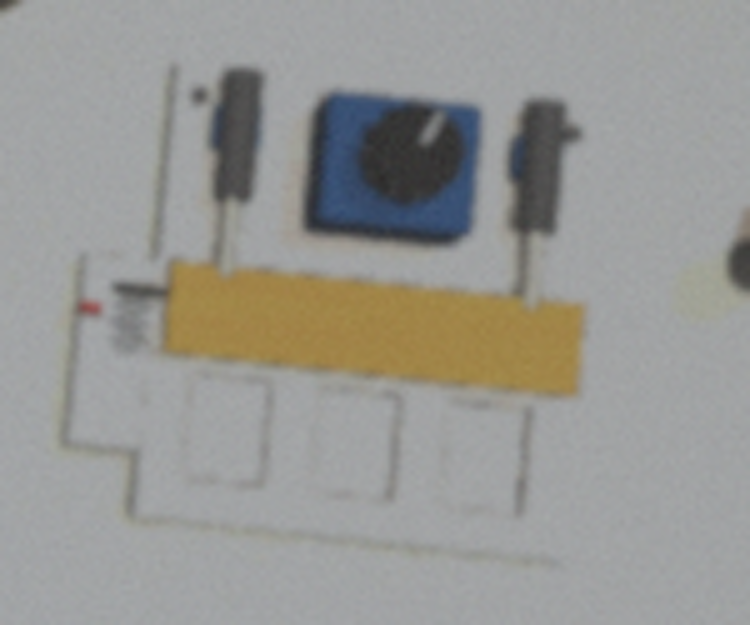

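The close crop shows an orange cassette at (201,200) and a yellow one at (227,203) under the riser. The chosen mat has the probe on it with the lip pointing away (+x). In the rack crop the pockets run about (395..447, 251..257), the knob is at (432,195) and the pointer is 4 px short of the red tab.

```bash
cat >> h.py <<'E'
HUE={'green':(40,85),'orange':(5,17),'yellow':(20,34),'blue':(105,125)}
def hmask(im,col,box,smin=90,vmin=50):
    h=cv2.cvtColor(im,cv2.COLOR_RGB2HSV);lo,hi=HUE[col]
    m=((h[...,0]>=lo)&(h[...,0]<=hi)&(h[...,1]>=smin)&(h[...,2]>=vmin)).astype(np.uint8)
    z=np.zeros_like(m);r0,r1,c0,c1=box;z[r0:r1,c0:c1]=m[r0:r1,c0:c1];return z
def rect(cam,m,z):
    "min-area rectangle in world coords of the largest blob: centre, sizes, long axis angle (deg)"
    cs,_=cv2.findContours(m,cv2.RETR_EXTERNAL,cv2.CHAIN_APPROX_NONE)
    if not cs:return None
    c=max(cs,key=len)[:,0]
    w=np.array([px2w(cam,r,q,z)[:2] for q,r in c])*1000
    (x,y),(a,b),t=cv2.minAreaRect(w.astype(np.float32))
    if b>a:a,b,t=b,a,t+90
    return np.round([x,y,a,b,(t+90)%180-90],1),int(m.sum())
E
python3 - <<'E'
from h import *
im=eyes.grab_frame('top')
R=(155,216,155,290)
for c in('green','orange','yellow'):print(c,rect('top',hmask(im,c,R,70),.013))
print('mat',rect('top',hmask(im,'blue',(190,305,290,350)),.003))
print('foot',rect('top',hmask(im,'yellow',(260,300,300,335),120),.011))
W=lambda s,o,p,z:np.round(px2w('top',o[0]+p[1]/s,o[1]+p[0]/s,z)*1000,1)[:2]
o=(145,150)
print('riser front',W(4,o,(50,287),.051),W(4,o,(545,263),.051))
print('riser back',W(4,o,(68,75),.051),W(4,o,(545,55),.051))
print('lip',W(4,o,(628,282),.024),W(4,o,(698,279),.024),'foot',W(4,o,(675,546),.011))
o=(165,350)
for n,p in dict(p2=(229,430),p1=(355,444),p0=(487,458)).items():print(n,W(5,o,p,.018))
print('knob',W(5,o,(410,152),.094),'kedge',W(5,o,(165,352),.033),W(5,o,(578,395),.033))
print('pt',W(5,o,(115,288),.032),W(5,o,(165,292),.032),'mark',W(5,o,(90,306),.03))
s=eyes.grab_frame('side')
print([ (l,hmask(s,l,(190,250,260,360),90).sum()) for l in('green','orange','yellow')])
o=cv2.resize(s[170,None] if 0 else s[170:290,250:480],None,fx=3.4,fy=3.4,interpolation=cv2.INTER_CUBIC)
cv2.imwrite('pics/side1.png',o[...,::-1])
E
```

```text
green None
orange (array([623.1, 267.9,  40.1,  28.6,  28.2]), 153)
yellow (array([617.6, 205. ,  38.9,  28.5,  11.6]), 132)
mat (array([514.1, -15.8, 227.8,  88. ,   3.8]), 2509)
foot (array([438.4, -15.8,  37.4,  37.2, -88.7]), 246)
riser front [576.6 342.5] [596.3  59.8]
riser back [700.  338.4] [716.9  63.2]
lip [590.1  13.2] [592.7 -27.6] foot [437.2 -17.6]
p2 [ 512.  -195.1]
p1 [ 506.8 -253.5]
p0 [ 501.7 -314.4]
knob [ 630.2 -260.4] kedge [ 546.3 -163. ] [ 530.6 -351.8]
pt [ 575.6 -139.9] [ 574.2 -162.9] mark [ 567.3 -128.6]
[('green', np.uint64(0)), ('orange', np.uint64(52)), ('yellow', np.uint64(77))]
```

View pics/side1.png

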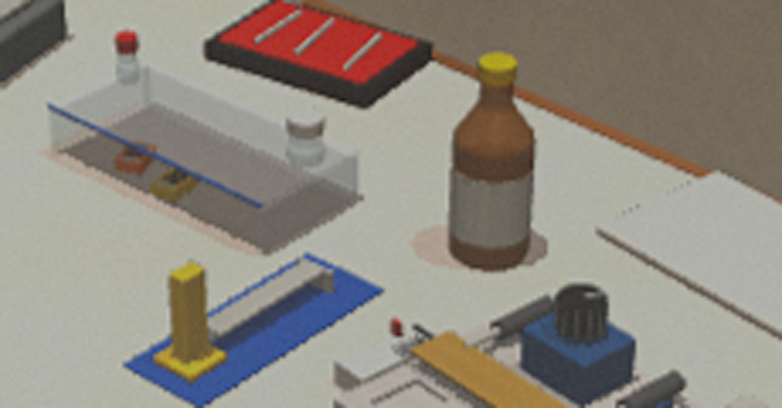

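The side view shows two cassettes, orange and yellow, and no green. The probe stands on its mat with the lip pointing away, and the handle is at crop (187,315). Plan: drag yellow out and curve it towards -y, drag orange out, put the probe back, load the rack, then turn the knob. First I reach to above the handle.

```bash
cat >> h.py <<'E'
def plan(x,y,z,psi=None):
    "mm/deg target -> yaw units (do first), then tool shift units after that yaw"
    s=monitor.get_state();R=Rn.from_quat(s['orientation']).as_matrix();p=s['ee_pos']*1000
    cur=np.degrees(np.arctan2(-R[1,0],-R[0,0]));psi=cur if psi is None else psi
    a=np.radians(psi);d=np.array([x,y,z])-p
    sh=np.array([-(np.cos(a)*d[0]+np.sin(a)*d[1]),-np.sin(a)*d[0]+np.cos(a)*d[1],-d[2]])/60
    tilt=np.degrees(np.arccos(-R[2,2]))
    print('t',round(s['time'],1),'pos',p.round(1),'psi',round(cur,1),'tilt',round(tilt,2),'j6',round(s['joint_positions'][5],2),'open',round(s['opening']*1000,1),'F',s['ft_force'].round(1),'| az',round(-np.radians(psi-cur)*10,2),'sh',sh.round(2))
E
python3 -c "
from h import *
plan(437.5,-17,190,3.8)"
```

```text
t 1.7 pos [173.4 521.9 205.4] psi -18.4 tilt 0.0 j6 -0.07 open 93.6 F [-0.3  0.2  0.3] | az -3.87 sh [-3.8  -9.25  0.26]
```

Emit:
{"method": "step_arm", "body": {
  "deltas": [
    [0, 0, 0, 0, 0, -0.77, 50],
    [0, 0, 0, 0, 0, -0.77, 50],
    [0, 0, 0, 0, 0, -0.77, 50],
    [0, 0, 0, 0, 0, -0.77, 50],
    [0, 0, 0, 0, 0, -0.79, 50],
    [-0.27, -0.66, 0.02, 0, 0, 0, 50],
    [-0.27, -0.66, 0.02, 0, 0, 0, 50],
    [-0.27, -0.66, 0.02, 0, 0, 0, 50],
    [-0.27, -0.66, 0.02, 0, 0, 0, 50],
    [-0.27, -0.66, 0.02, 0, 0, 0, 50],
    [-0.27, -0.66, 0.02, 0, 0, 0, 50],
    [-0.27, -0.66, 0.02, 0, 0, 0, 50],
    [-0.27, -0.66, 0.02, 0, 0, 0, 50],
    [-0.27, -0.66, 0.02, 0, 0, 0, 50],
    [-0.27, -0.66, 0.02, 0, 0, 0, 50],
    [-0.27, -0.66, 0.02, 0, 0, 0, 50],
    [-0.27, -0.66, 0.02, 0, 0, 0, 50],
    [-0.27, -0.66, 0.02, 0, 0, 0, 50],
    [-0.27, -0.66, 0.02, 0, 0, 0, 50],
    [0, 0, 0, 0, 0, 0, 50]
  ]
}}

```text
time: 4.2
ee_pos: [0.4369, -0.018, 0.1884]
orientation: [-0.032, 1.0, -0.0, -0.0]
ft_force: [-0.3, -0.1, 0.6]
opening: 0.0502
gripper_force: 0.0
```

```bash
python3 -c "
from h import *
plan(437.5,-17,49,3.8)"
```

```text
t 4.2 pos [436.9 -18.  188.4] psi 3.6 tilt 0.02 j6 -1.76 open 50.2 F [-0.3 -0.1  0.6] | az -0.03 sh [-0.01  0.02  2.32]
```

Emit:
{"method": "step_arm", "body": {
  "deltas": [
    [0, 0.02, 0.5, 0, 0, 0, 50],
    [0, 0, 0.5, 0, 0, 0, 50],
    [0, 0, 0.5, 0, 0, 0, 50],
    [0, 0, 0.5, 0, 0, 0, 50],
    [0, 0, 0.32, 0, 0, 0, 50],
    [0, 0, 0, 0, 0, 0, 10],
    [0, 0, 0, 0, 0, 0, 10],
    [0, 0, 0, 0, 0, 0, 10],
    [0, 0, 0, 0, 0, 0, 10],
    [0, 0, 0, 0, 0, 0, 10],
    [0, 0, 0, 0, 0, 0, 10]
  ],
  "grip_force": 40
}}

```text
time: 5.58
ee_pos: [0.4366, -0.0151, 0.05]
orientation: [-0.033, 0.999, -0.0, 0.0]
ft_force: [-2.1, 0.1, 7.3]
opening: 0.0174
gripper_force: 40.0
```

```bash
python3 -c "
from h import *
plan(437.5,-17,120,3.8)"
```

```text
t 5.6 pos [436.6 -15.1  50. ] psi 3.8 tilt 0.04 j6 -1.76 open 17.4 F [-2.1  0.1  7.3] | az -0.0 sh [-0.01 -0.03 -1.17]
```

Emit:
{"method": "step_arm", "body": {
  "deltas": [
    [0, 0, -0.3, 0, 0, 0, 10],
    [0, 0, -0.43, 0, 0, 0, 10],
    [0, 0, -0.44, 0, 0, 0, 10],
    [0, 0, 0, 0, 0, -0.68, 10],
    [0, 0, 0, 0, 0, -0.68, 10],
    [-0.01, 0.3, 0, 0, 0, 0, 10],
    [-0.01, 0.5, 0, 0, 0, 0, 10],
    [-0.01, 0.5, 0, 0, 0, 0, 10],
    [-0.01, 0.5, 0, 0, 0, 0, 10],
    [-0.02, 0.5, 0, 0, 0, 0, 10],
    [-0.01, 0.5, 0, 0, 0, 0, 10],
    [-0.01, 0.2, 0, 0, 0, 0, 10],
    [0, 0, 0, 0, 0, 0, 10]
  ]
}}

```text
time: 7.2
ee_pos: [0.4048, 0.1623, 0.1196]
orientation: [-0.101, 0.995, -0.0, -0.0]
ft_force: [0.3, 0.5, -0.8]
opening: 0.0176
gripper_force: 40.0
```

Run:
```python
from h import *
im=save('side','s2.png',(160,300,230,430),4)
t=eyes.grab_frame('top')
R=(155,216,155,290)
for c in('orange','yellow'):print(c,rect('top',hmask(t,c,R,70),.013))
cv2.imwrite('pics/t2.png',cv2.resize(t[140:310,150,None] if 0 else t[150:300,150:350],None,fx=4,fy=4)[...,::-1])
plan(488.7,178.8,67,11.6)
```

```text
orange (array([623.1, 267.9,  40.1,  28.6,  28.2]), 147)
yellow (array([618.6, 204.9,  36.8,  28.4,  13.5]), 131)
t 7.3 pos [405.  161.6 119.6] psi 11.6 tilt 0.01 j6 -1.48 open 17.7 F [-0.4 -0.3 -1.3] | az -0.01 sh [-1.42 -0.    0.88]
```

View pics/s2.png

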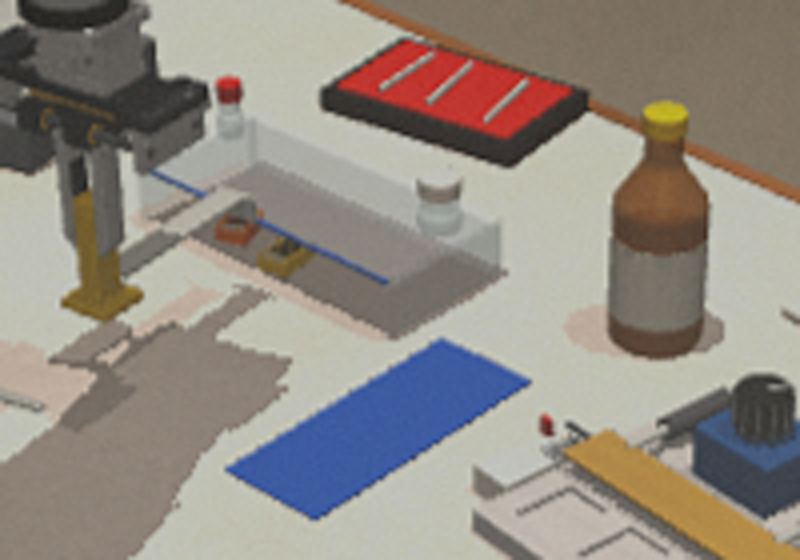

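The probe is held level at (95,250) in the crop, with both cassettes ahead at (238,225) and (285,255). Now I enter under the board above yellow and lower the lip behind it.

Emit:
{"method": "step_arm", "body": {
  "deltas": [
    [0, 0, 0.4, 0, 0, 0, 10],
    [0, 0, 0.48, 0, 0, 0, 10],
    [-0.1, 0, 0, 0, 0, 0, 10],
    [-0.2, 0, 0, 0, 0, 0, 10],
    [-0.3, 0, 0, 0, 0, 0, 10],
    [-0.3, 0, 0, 0, 0, 0, 10],
    [-0.3, 0, 0, 0, 0, 0, 10],
    [-0.2, 0, 0, 0, 0, 0, 10],
    [-0.1, 0, 0, 0, 0, 0, 10],
    [0, 0, 0, 0, 0, 0, 10],
    [0, 0, 0.16, 0, 0, 0, 10],
    [0, 0, 0.16, 0, 0, 0, 10],
    [0, 0, 0, 0, 0, 0, 10]
  ]
}}

```text
time: 8.93
ee_pos: [0.4926, 0.1802, 0.0468]
orientation: [-0.101, 0.995, -0.0, -0.0]
ft_force: [-0.6, -0.2, -1.5]
opening: 0.0178
gripper_force: 40.0
```

Run:
```python
from h import *
t=save('top','t3.png',(140,270,150,310),5)
R=(155,216,155,290)
for c in('orange','yellow'):print(c,rect('top',hmask(t,c,R,70),.013))
plan(488.7,178.8,48,11.6)
```

```text
orange (array([623.1, 267.9,  40.1,  28.6,  28.2]), 161)
yellow (array([620.2, 192.8,  34.4,   3.5,  11.6]), 24)
t 9.0 pos [492.6 180.3  47. ] psi 11.6 tilt 0.05 j6 -1.49 open 17.9 F [ 0.  -0.1 -1.5] | az -0.0 sh [ 0.07 -0.01 -0.02]
```

View pics/t3.png

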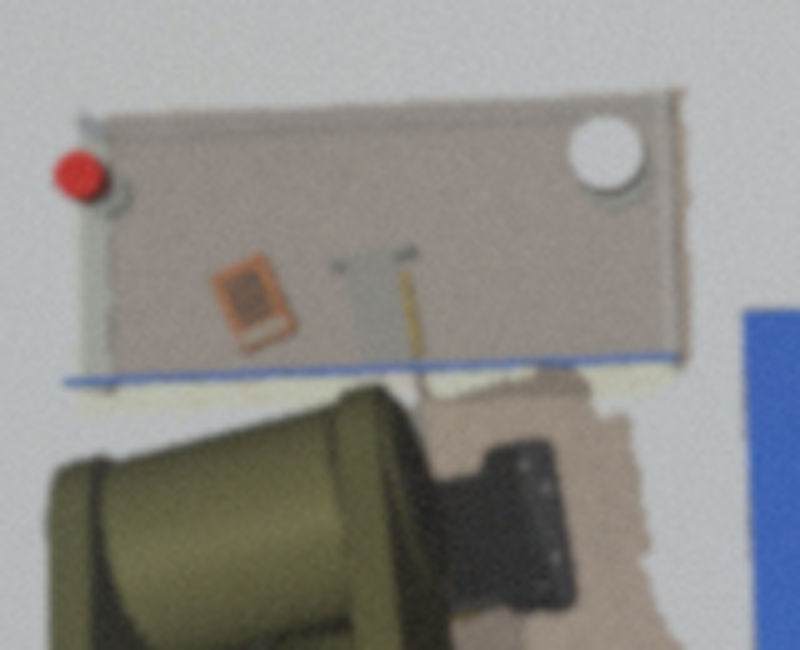

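The lip is down behind yellow at crop (375,258), with a strip of yellow showing beside the blade at (410,310), so it is roughly centred. Now I drag it out.

Emit:
{"method": "step_arm", "body": {
  "deltas": [
    [0.08, 0, 0, 0, 0, 0, 10],
    [0.12, 0, 0, 0, 0, 0, 10],
    [0.14, 0, 0, 0, 0, 0, 10],
    [0.14, 0, 0, 0, 0, 0, 10],
    [0.14, 0, 0, 0, 0, 0, 10],
    [0.14, 0, 0, 0, 0, 0, 10],
    [0.14, 0, 0, 0, 0, 0, 10],
    [0.14, 0, 0, 0, 0, 0, 10],
    [0.14, 0, 0, 0, 0, 0, 10],
    [0.14, 0, 0, 0, 0, 0, 10],
    [0, 0, 0, 0, 0, 0, 10]
  ]
}}

```text
time: 10.35
ee_pos: [0.415, 0.1643, 0.0477]
orientation: [-0.101, 0.995, -0.0, -0.0]
ft_force: [1.1, -0.2, -0.9]
opening: 0.0179
gripper_force: 40.0
```

Run:
```python
from h import *
plan(488.7,178.8,47.5,11.6)
t=save('side','s4.png',(170,290,220,380),5)
```

```text
t 10.3 pos [415.  164.3  47.7] psi 11.6 tilt 0.01 j6 -1.48 open 17.9 F [ 1.1 -0.2 -0.9] | az -0.0 sh [-1.25 -0.01  0.  ]
```

View pics/s4.png

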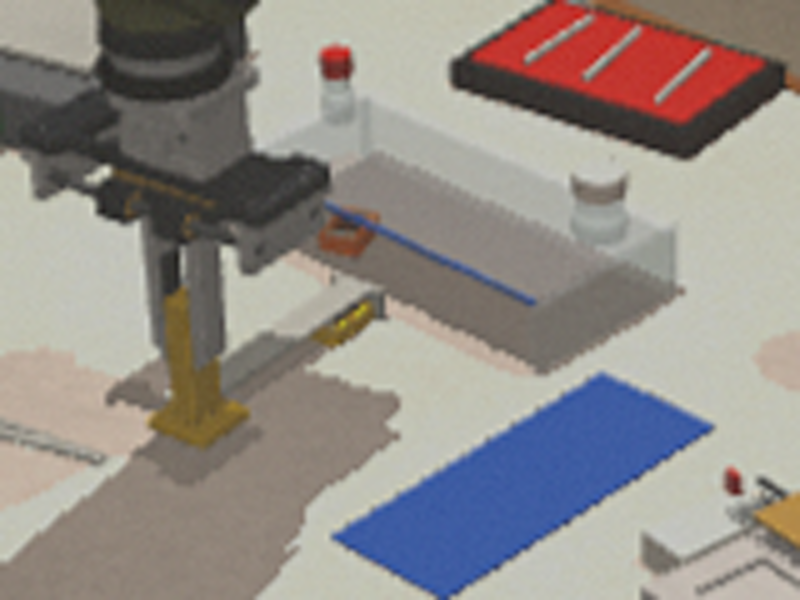

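Yellow is outside at crop (345,325), hooked by the lip. Now I curve it towards -y, clear of orange's path.

Emit:
{"method": "step_arm", "body": {
  "deltas": [
    [0.1, -0.09, 0, 0, 0, -0.35, 10],
    [0.1, -0.09, 0, 0, 0, -0.35, 10],
    [0.1, -0.09, 0, 0, 0, -0.35, 10],
    [0.1, -0.09, 0, 0, 0, -0.35, 10],
    [0.1, -0.09, 0, 0, 0, -0.35, 10],
    [0.1, -0.09, 0, 0, 0, -0.35, 10],
    [0.1, -0.09, 0, 0, 0, -0.35, 10],
    [0.1, -0.09, 0, 0, 0, -0.35, 10],
    [0.1, -0.09, 0, 0, 0, -0.35, 10],
    [0.1, -0.09, 0, 0, 0, -0.35, 10],
    [0.1, -0.09, 0, 0, 0, -0.35, 10],
    [0.1, -0.09, 0, 0, 0, -0.35, 10],
    [0.1, 0, 0, 0, 0, 0, 10],
    [0.1, 0, 0, 0, 0, 0, 10],
    [0, 0, 0, 0, 0, 0, 10],
    [-0.06, 0, 0, 0, 0, 0, 10],
    [0, 0, -0.5, 0, 0, 0, 10],
    [0, 0, -0.5, 0, 0, 0, 10]
  ]
}}

```text
time: 12.65
ee_pos: [0.3675, 0.0729, 0.1084]
orientation: [-0.306, 0.952, 0.0, -0.0]
ft_force: [0.4, -0.4, -1.2]
opening: 0.0178
gripper_force: 40.0
```

Run:
```python
from h import *
t=save('top','t5.png',(140,310,130,330),4)
for c in('orange','yellow'):print(c,rect('top',hmask(t,c,(155,216,155,245),70),.013))
print(rect('top',hmask(t,'yellow',(215,300,200,300),70),.013))
plan(400,195,110,22)
```

```text
orange (array([623.1, 267.9,  40.1,  28.6,  28.2]), 146)
yellow None
(array([478.8, 140.2,  40.5,   8.1,  37.4]), 55)
t 12.7 pos [369.1  73.1 111.8] psi 35.7 tilt 0.25 j6 -2.1 open 17.7 F [ 2.1 -0.8  3. ] | az 2.38 sh [-1.24  1.69  0.03]
```

View pics/t5.png

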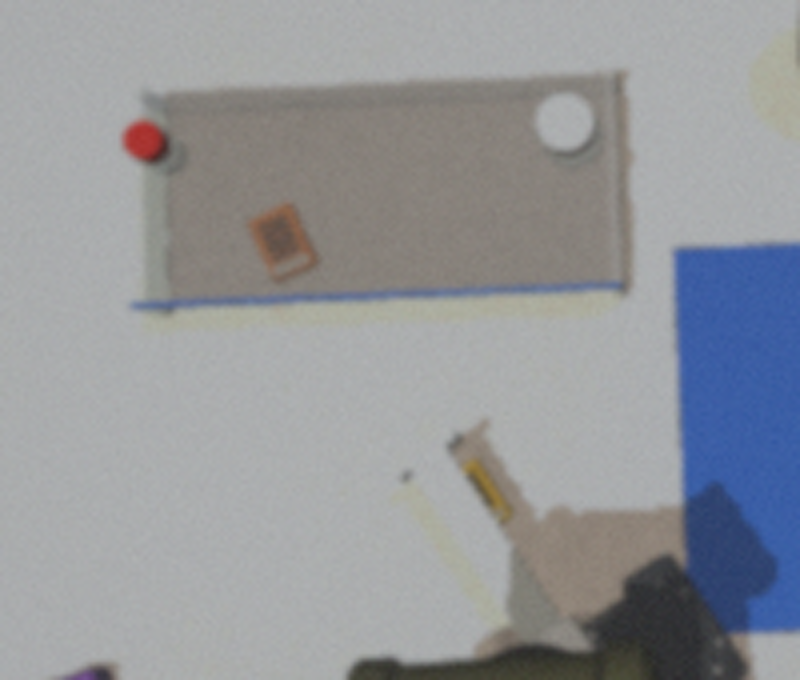

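Yellow lies clear at crop (485,490), and orange has not moved. Now I go for orange with the probe yawed to 20°.

Emit:
{"method": "step_arm", "body": {
  "deltas": [
    [0, 0, 0, 0, 0, 0.9, 10],
    [0, 0, 0, 0, 0, 0.9, 10],
    [0, 0, 0, 0, 0, 0.94, 10],
    [-0.2, 0.23, 0, 0, 0, 0, 10],
    [-0.4, 0.46, 0, 0, 0, 0, 10],
    [-0.4, 0.46, 0, 0, 0, 0, 10],
    [-0.39, 0.45, 0, 0, 0, 0, 10],
    [0, 0, 0.3, 0, 0, 0, 10],
    [0, 0, 0.44, 0, 0, 0, 10],
    [0, 0, 0, 0, 0, 0, 10]
  ]
}}

```text
time: 13.95
ee_pos: [0.4121, 0.1912, 0.0616]
orientation: [-0.173, 0.985, -0.0, -0.002]
ft_force: [0.3, -0.2, -1.5]
opening: 0.0178
gripper_force: 40.0
```

Run:
```python
from h import *
t=eyes.grab_frame('top')
print(rect('top',hmask(t,'orange',(155,216,155,245),70),.013))
print(rect('top',hmask(t,'yellow',(215,300,200,300),70),.013))
plan(503.7,224.5,67,20)
```

```text
(array([623.1, 267.9,  40.1,  28.6,  28.2]), 149)
(array([421.8, 240.8,  63.1,  37.4,   2.6]), 447)
t 14.0 pos [412.8 191.4  62.9] psi 20.0 tilt 0.08 j6 -1.57 open 18.0 F [ 0.1  0.4 -1.9] | az -0.01 sh [-1.61 -0.   -0.07]
```

Emit:
{"method": "step_arm", "body": {
  "deltas": [
    [0, 0, -0.07, 0, 0, 0, 10],
    [0, 0, 0, 0, 0, 0, 10],
    [-0.1, 0, 0, 0, 0, 0, 10],
    [-0.2, 0, 0, 0, 0, 0, 10],
    [-0.3, 0, 0, 0, 0, 0, 10],
    [-0.3, 0, 0, 0, 0, 0, 10],
    [-0.3, 0, 0, 0, 0, 0, 10],
    [-0.3, 0, 0, 0, 0, 0, 10],
    [-0.11, 0, 0, 0, 0, 0, 10],
    [0, 0, 0, 0, 0, 0, 10],
    [0, 0, 0.16, 0, 0, 0, 10],
    [0, 0, 0.16, 0, 0, 0, 10],
    [0, 0, 0, 0, 0, 0, 10]
  ]
}}

```text
time: 15.62
ee_pos: [0.5033, 0.2241, 0.0474]
orientation: [-0.173, 0.985, -0.0, -0.001]
ft_force: [-0.0, 0.3, 0.1]
opening: 0.0177
gripper_force: 40.0
```

Run:
```python
from h import *
t=eyes.grab_frame('top')
print(rect('top',hmask(t,'orange',(155,216,155,245),70),.013))
plan(412,191,47.5,20)
```

```text
(array([617.7, 251.6,  13. ,   3.2,  28.6]), 10)
t 15.7 pos [503.5 224.2  47.8] psi 20.0 tilt 0.05 j6 -1.57 open 17.8 F [-0.7 -0.4 -0.8] | az -0.01 sh [1.62 0.   0.01]
```

Emit:
{"method": "step_arm", "body": {
  "deltas": [
    [0.06, 0, 0, 0, 0, 0, 10],
    [0.09, 0, 0, 0, 0, 0, 10],
    [0.14, 0, 0, 0, 0, 0, 10],
    [0.14, 0, 0, 0, 0, 0, 10],
    [0.14, 0, 0, 0, 0, 0, 10],
    [0.14, 0, 0, 0, 0, 0, 10],
    [0.14, 0, 0, 0, 0, 0, 10],
    [0.14, 0, 0, 0, 0, 0, 10],
    [0.14, 0, 0, 0, 0, 0, 10],
    [0.14, 0, 0, 0, 0, 0, 10],
    [0.14, 0, 0, 0, 0, 0, 10],
    [0.14, 0, 0, 0, 0, 0, 10],
    [0, 0, 0, 0, 0, 0, 10],
    [-0.06, 0, 0, 0, 0, 0, 10],
    [0, 0, -0.4, 0, 0, 0, 10],
    [0, 0, -0.6, 0, 0, 0, 10],
    [0, 0, -0.2, 0, 0, 0, 10],
    [0, 0, 0, 0, 0, 0, 10]
  ]
}}

```text
time: 17.92
ee_pos: [0.4201, 0.1939, 0.1202]
orientation: [-0.173, 0.985, 0.0, 0.0]
ft_force: [0.2, 0.4, -2.4]
opening: 0.0176
gripper_force: 40.0
```

Run:
```python
from h import *
save('side','s6.png',(170,290,220,380),5)
t=eyes.grab_frame('top')
print(rect('top',hmask(t,'orange',(155,300,155,300),70),.013))
plan(436.6,-15.1,120,3.8)
```

```text
(array([543.1, 233.8,  42.2,  15.6,  20.7]), 109)
t 18.0 pos [419.4 193.6 119.1] psi 20.0 tilt 0.09 j6 -1.57 open 17.7 F [ 0.1  0.7 -1.3] | az 2.82 sh [-0.06 -3.49 -0.02]
```

View pics/s6.png

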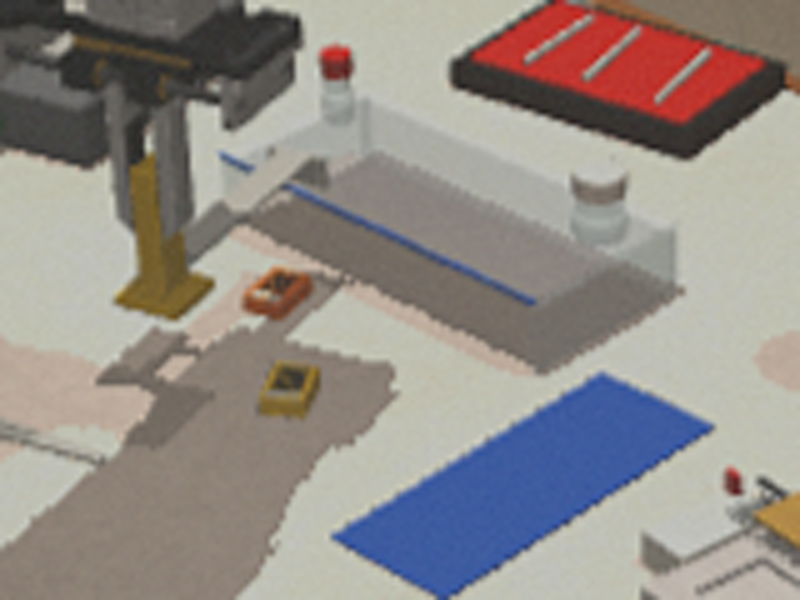

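Both cassettes are out: orange at crop (278,290), yellow at (290,388). Next I return the probe to its mat.

Emit:
{"method": "step_arm", "body": {
  "deltas": [
    [0, -0.2, 0, 0, 0, 0.7, 10],
    [0, -0.2, 0, 0, 0, 0.7, 10],
    [0, 0, 0, 0, 0, 0.7, 10],
    [0, 0, 0, 0, 0, 0.72, 10],
    [0, -0.5, 0, 0, 0, 0, 10],
    [0, -0.5, 0, 0, 0, 0, 10],
    [0, -0.5, 0, 0, 0, 0, 10],
    [0, -0.5, 0, 0, 0, 0, 10],
    [0, -0.5, 0, 0, 0, 0, 10],
    [0, -0.4, 0, 0, 0, 0, 10],
    [0, -0.2, 0, 0, 0, 0, 10],
    [0, 0, 0, 0, 0, 0, 10]
  ]
}}

```text
time: 19.52
ee_pos: [0.4393, -0.0148, 0.1197]
orientation: [-0.033, 0.999, 0.0, -0.001]
ft_force: [-0.5, -0.4, -1.7]
opening: 0.0176
gripper_force: 40.0
```

Run:
```python
from h import *
plan(436.6,-15.1,50,3.8)
t=eyes.grab_frame('top')
for c in('orange','yellow'):print(rect('top',hmask(t,c,(150,300,155,285),70),.013))
```

```text
t 19.5 pos [439.3 -14.8 119.7] psi 3.7 tilt 0.06 j6 -1.75 open 17.6 F [-0.5 -0.4 -1.7] | az -0.01 sh [ 0.04 -0.    1.16]
(array([541. , 240.9,  38.4,  29.2,  19.8]), 171)
(array([436. ,  72.2,  86.2,  20.3,  -7.9]), 343)
```

Emit:
{"method": "step_arm", "body": {
  "deltas": [
    [0.04, 0, 0.4, 0, 0, 0, 10],
    [0, 0, 0.4, 0, 0, 0, 10],
    [0, 0, 0.2, 0, 0, 0, 10],
    [0, 0, 0.08, 0, 0, 0, 10],
    [0, 0, 0.07, 0, 0, 0, 10],
    [0, 0, 0, 0, 0, 0, 10],
    [0, 0, 0, 0, 0, 0, 20],
    [0, 0, 0, 0, 0, 0, 35],
    [0, 0, 0, 0, 0, 0, 50],
    [0, 0, 0, 0, 0, 0, 50],
    [0, 0, -0.4, 0, 0, 0, 50],
    [0, 0, -0.6, 0, 0, 0, 50],
    [0, 0, -0.6, 0, 0, 0, 50],
    [0, 0, 0, 0, 0, 0, 50]
  ]
}}

```text
time: 21.32
ee_pos: [0.4382, -0.0149, 0.1494]
orientation: [-0.033, 0.999, -0.0, 0.002]
ft_force: [0.7, -1.0, -0.7]
opening: 0.0504
gripper_force: 0.0
```

Run:
```python
from h import *
t=save('top','t7.png',(140,310,150,350),4)
for c,b in(('orange',(150,300,155,285)),('yellow',(210,280,210,290))):
    m=hmask(t,c,b,100);m=cv2.morphologyEx(m,cv2.MORPH_OPEN,np.ones((3,3),np.uint8));print(rect('top',m,.013))
plan(541,239,110,20)
```

```text
(array([544.3, 242.1,  29.9,  26.5,  18.2]), 139)
(array([477.4, 150.7,  28.5,  27.2,  28.5]), 126)
t 21.4 pos [437.4 -14.8 147.7] psi 3.8 tilt 0.1 j6 -1.75 open 50.2 F [-0.   0.2  0.1] | az -2.83 sh [-3.07  3.38  0.63]
```

View pics/t7.png

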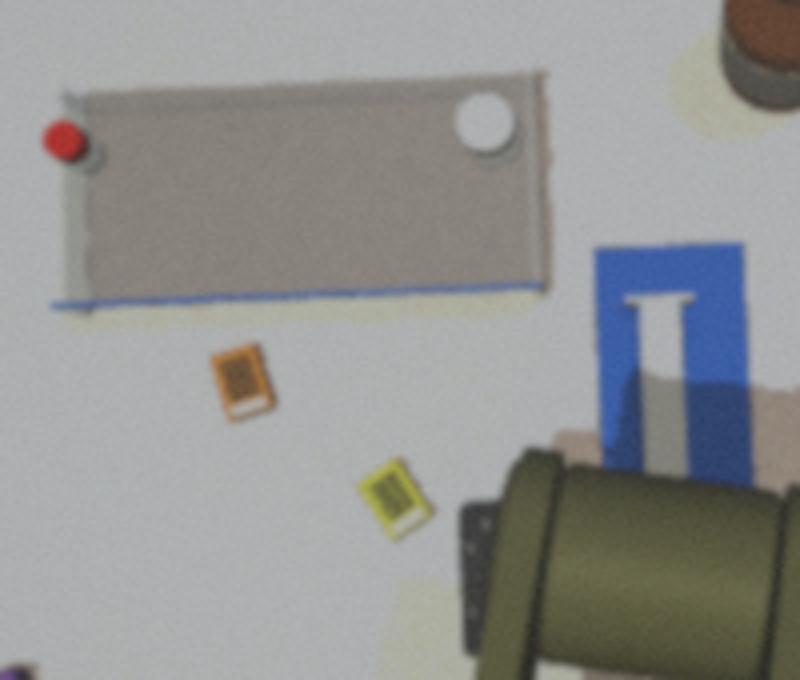

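Orange is at crop (243,381) and yellow at (397,498), both in the open. The probe is back on its mat with the lip at (660,298). Now I compute the grasps.

Run:
```python
from h import *
for n,q in dict(y=[(358,486),(400,457),(435,511),(397,540)],o=[(210,355),(258,343),(275,406),(230,421)]).items():
    w=np.array([px2w('top',140+b/4,150+a/4,.013)[:2]*1000 for a,b in q])
    l1=w[1]-w[2];l2=w[0]-w[3];print(n,w.mean(0).round(1),np.degrees(np.arctan2((l1+l2)[1],(l1+l2)[0])).round(1),np.linalg.norm(l1).round(1),np.linalg.norm(w[0]-w[1]).round(1))
plan(477,150,110,36)
```

```text
y [472.9 145.7] 36.3 37.9 29.8
o [539.8 239.2] 18.3 38.8 29.2
t 21.4 pos [437.4 -14.8 147.7] psi 3.8 tilt 0.1 j6 -1.75 open 50.2 F [-0.   0.2  0.1] | az -5.62 sh [-2.15  1.83  0.63]
```

Emit:
{"method": "step_arm", "body": {
  "deltas": [
    [0, 0, 0, 0, 0, -0.95, 50],
    [0, 0, 0, 0, 0, -0.95, 50],
    [0, 0, 0, 0, 0, -0.95, 50],
    [0, 0, 0, 0, 0, -0.95, 50],
    [0, 0, 0, 0, 0, -0.95, 50],
    [0, 0, 0, 0, 0, -0.92, 50],
    [-0.4, 0.36, 0, 0, 0, 0, 50],
    [-0.4, 0.36, 0, 0, 0, 0, 50],
    [-0.4, 0.36, 0.2, 0, 0, 0, 50],
    [-0.4, 0.36, 0.4, 0, 0, 0, 50],
    [-0.3, 0.24, 0.46, 0, 0, 0, 50],
    [-0.16, 0.13, 0.4, 0, 0, 0, 50],
    [0, 0, 0, 0, 0, 0, 50]
  ]
}}

```text
time: 23.0
ee_pos: [0.4709, 0.146, 0.0572]
orientation: [-0.312, 0.95, 0.0, -0.003]
ft_force: [0.5, -0.3, -0.7]
opening: 0.05
gripper_force: 0.0
```

```bash
python3 -c "
from h import *
plan(473,146,7,36.3)"
```

```text
t 23.0 pos [470.9 146.   57.2] psi 36.3 tilt 0.29 j6 -1.98 open 50.0 F [ 0.5 -0.3 -0.7] | az 0.01 sh [-0.03 -0.02  0.84]
```

Emit:
{"method": "step_arm", "body": {
  "deltas": [
    [-0.03, -0.02, 0.4, 0, 0, 0, 50],
    [0, 0, 0.3, 0, 0, 0, 50],
    [0, 0, 0.14, 0, 0, 0, 50],
    [0, 0, 0, 0, 0, 0, 50],
    [0, 0, 0, 0, 0, 0, 20],
    [0, 0, 0, 0, 0, 0, 20],
    [0, 0, 0, 0, 0, 0, 20],
    [0, 0, 0, 0, 0, 0, 20],
    [0, 0, 0, 0, 0, 0, 20]
  ],
  "grip_force": 25
}}

```text
time: 24.12
ee_pos: [0.4749, 0.1461, 0.0097]
orientation: [-0.311, 0.95, -0.0, 0.0]
ft_force: [-1.8, -0.3, 6.7]
opening: 0.0272
gripper_force: 25.0
```

```bash
python3 -c "
from h import *
plan(512,-195.1,80,-4.75)"
```

```text
t 24.1 pos [474.9 146.1   9.7] psi 36.3 tilt 0.04 j6 -1.98 open 27.2 F [-1.8 -0.3  6.7] | az 7.16 sh [-1.09 -5.62 -1.17]
```

Emit:
{"method": "step_arm", "body": {
  "deltas": [
    [0, 0, 0, 0, 0, 0, 40],
    [0, 0, 0, 0, 0, 0, 40],
    [0.03, 0, 0.05, 0, 0, 0, 40],
    [0, 0, 0, 0, 0, 0, 20],
    [0, 0, 0, 0, 0, 0, 20],
    [0, 0, 0, 0, 0, 0, 20],
    [0, 0, 0, 0, 0, 0, 20]
  ],
  "grip_force": 25
}}

```text
time: 25.0
ee_pos: [0.4732, 0.1449, 0.0063]
orientation: [-0.311, 0.95, -0.0, 0.0]
ft_force: [-0.1, 0.5, -0.1]
opening: 0.0276
gripper_force: 25.0
```

```bash
python3 -c "
from h import *
plan(512,-195.1,80,-4.75)"
```

```text
t 25.0 pos [473.2 144.9   6.3] psi 36.3 tilt 0.0 j6 -1.98 open 27.6 F [-0.1  0.5 -0.1] | az 7.16 sh [-1.11 -5.59 -1.23]
```

Emit:
{"method": "step_arm", "body": {
  "deltas": [
    [0, 0, -0.3, 0, 0, 0, 20],
    [0, 0, -0.5, 0, 0, 0, 20],
    [0, 0, -0.43, 0, 0, 0, 20],
    [0, 0, 0, 0, 0, 0.9, 20],
    [0, 0, 0, 0, 0, 0.9, 20],
    [0, 0, 0, 0, 0, 0.9, 20],
    [0, 0, 0, 0, 0, 0.9, 20],
    [0, 0, 0, 0, 0, 0.9, 20],
    [0, 0, 0, 0, 0, 0.9, 20],
    [0, 0, 0, 0, 0, 0.9, 20],
    [0, 0, 0, 0, 0, 0.86, 20],
    [-0.11, -0.59, 0, 0, 0, 0, 20],
    [-0.15, -0.75, 0, 0, 0, 0, 20],
    [-0.15, -0.75, 0, 0, 0, 0, 20],
    [-0.15, -0.75, 0, 0, 0, 0, 20],
    [-0.15, -0.75, 0, 0, 0, 0, 20],
    [-0.15, -0.75, 0, 0, 0, 0, 20],
    [-0.15, -0.75, 0, 0, 0, 0, 20],
    [-0.1, -0.5, 0, 0, 0, 0, 20],
    [0, 0, 0, 0, 0, 0, 20]
  ]
}}

```text
time: 27.5
ee_pos: [0.5116, -0.1963, 0.0798]
orientation: [0.043, 0.999, -0.0, -0.0]
ft_force: [-0.5, 0.6, -0.1]
opening: 0.0277
gripper_force: 25.0
```

Run:
```python
from h import *
plan(512,-195.1,21,-4.75)
t=save('top','t8.png',(165,290,350,500),5)
s=eyes.grab_frame('side');cv2.imwrite('pics/s8.png',cv2.resize(s[210:330,330:480],None,fx=5,fy=5,interpolation=cv2.INTER_CUBIC)[...,::-1])
print(w2px('side',[.512,-.1951,.08]))
```

```text
t 27.5 pos [ 511.6 -196.3   79.8] psi -4.9 tilt 0.01 j6 -1.92 open 27.7 F [-0.5  0.6 -0.1] | az -0.02 sh [-0.    0.02  0.98]
(np.float64(268.8915932629401), np.float64(371.3541240068087))
```

View pics/s8.png

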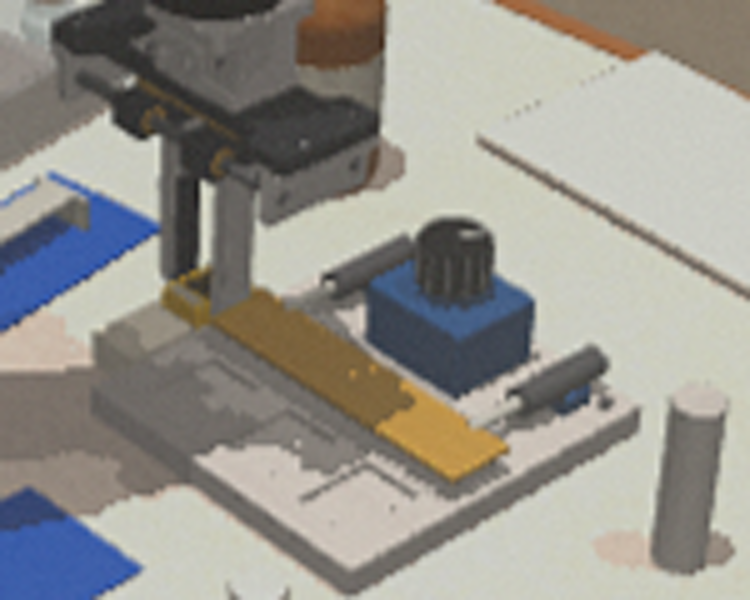

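The side crop shows yellow held level between the fingers over pocket 2, around (200,300), with the keeper next to it. I check the offset along the grip before lowering.

Run:
```python
from h import *
a=np.radians(-4.9);c=np.array([.5116,-.1963]);u=np.array([np.cos(a),np.sin(a)]);v=np.array([-u[1],u[0]])
for z in(.0735,.0865):
    for du,dv in((-.02,-.014),(-.02,.014),(.02,.014),(.02,-.014)):
        r,q=w2px('side',[*(c+du*u+dv*v),z]);print(z,du,dv,'crop',round((q-330)*5),round((r-210)*5))
```

```text
0.0735 -0.02 -0.014 crop 197 332
0.0735 -0.02 0.014 crop 162 308
0.0735 0.02 0.014 crop 218 281
0.0735 0.02 -0.014 crop 254 304
0.0865 -0.02 -0.014 crop 198 311
0.0865 -0.02 0.014 crop 162 288
0.0865 0.02 0.014 crop 219 260
0.0865 0.02 -0.014 crop 254 283
```

The corners match the prediction to about 1 mm, so I lower and release.

Emit:
{"method": "step_arm", "body": {
  "deltas": [
    [0, 0.02, 0.4, 0, 0, 0, 20],
    [0, 0, 0.3, 0, 0, 0, 20],
    [0, 0, 0.15, 0, 0, 0, 20],
    [0, 0, 0.08, 0, 0, 0, 20],
    [0, 0, 0.06, 0, 0, 0, 20],
    [0, 0, 0, 0, 0, 0, 20],
    [0, 0, 0, 0, 0, 0, 32],
    [0, 0, 0, 0, 0, 0, 38],
    [0, 0, 0, 0, 0, 0, 38],
    [0, 0, -0.3, 0, 0, 0, 38],
    [0, 0, -0.6, 0, 0, 0, 38],
    [0, 0, -0.6, 0, 0, 0, 38],
    [0, 0, 0, 0, 0, 0, 45],
    [0, 0, 0, 0, 0, 0, 45]
  ]
}}

```text
time: 29.35
ee_pos: [0.5117, -0.1935, 0.1108]
orientation: [0.041, 0.999, -0.0, 0.0]
ft_force: [-0.8, 0.6, -1.5]
opening: 0.0447
gripper_force: 0.0
```

Run:
```python
from h import *
plan(539.8,239.2,125,18.3)
t=eyes.grab_frame('top')
print(rect('top',hmask(t,'orange',(215,260,190,235),70),.013))
```

```text
t 29.4 pos [ 511.7 -193.5  110.8] psi -4.7 tilt 0.0 j6 -1.92 open 44.7 F [-0.8  0.6 -1.5] | az -4.02 sh [-2.71  6.7  -0.24]
(array([541.1, 240.6,  38.7,  28.3,  20.7]), 172)
```

Emit:
{"method": "step_arm", "body": {
  "deltas": [
    [0, 0, -0.24, 0, 0, -0.84, 50],
    [0, 0, 0, 0, 0, -0.84, 50],
    [0, 0, 0, 0, 0, -0.84, 50],
    [0, 0, 0, 0, 0, -0.84, 50],
    [0, 0, 0, 0, 0, -0.86, 50],
    [-0.26, 0.6, 0, 0, 0, 0, 50],
    [-0.3, 0.7, 0, 0, 0, 0, 50],
    [-0.3, 0.7, 0, 0, 0, 0, 50],
    [-0.3, 0.7, 0, 0, 0, 0, 50],
    [-0.3, 0.7, 0, 0, 0, 0, 50],
    [-0.3, 0.7, 0, 0, 0, 0, 50],
    [-0.3, 0.7, 0, 0, 0, 0, 50],
    [-0.3, 0.7, 0.1, 0, 0, 0, 50],
    [-0.3, 0.65, 0.3, 0, 0, 0, 50],
    [-0.2, 0.5, 0.5, 0, 0, 0, 50],
    [0, 0, 0.2, 0, 0, 0, 50],
    [0, 0, 0, 0, 0, 0, 50],
    [0, 0, 0, 0, 0, 0, 50]
  ]
}}

```text
time: 31.65
ee_pos: [0.5415, 0.2389, 0.0599]
orientation: [-0.168, 0.986, 0.0, 0.0]
ft_force: [-0.6, 0.2, 0.6]
opening: 0.0497
gripper_force: 0.0
```

```bash
python3 -c "
from h import *
plan(540.5,239.8,6.3,19.5)"
```

```text
t 31.6 pos [541.5 238.9  59.9] psi 19.4 tilt 0.05 j6 -1.56 open 49.7 F [-0.6  0.2  0.6] | az -0.02 sh [0.01 0.02 0.89]
```

Emit:
{"method": "step_arm", "body": {
  "deltas": [
    [0.01, 0.02, 0.4, 0, 0, 0, 50],
    [0, 0, 0.3, 0, 0, 0, 50],
    [0, 0, 0.19, 0, 0, 0, 50],
    [0, 0, 0, 0, 0, 0, 50],
    [0, 0, 0, 0, 0, 0, 20],
    [0, 0, 0, 0, 0, 0, 20],
    [0, 0, 0, 0, 0, 0, 20],
    [0, 0, 0, 0, 0, 0, 20],
    [0, 0, 0, 0, 0, 0, 20]
  ],
  "grip_force": 25
}}

```text
time: 32.78
ee_pos: [0.5403, 0.2408, 0.0061]
orientation: [-0.169, 0.986, 0.0, 0.0]
ft_force: [-2.0, -0.6, 5.9]
opening: 0.0275
gripper_force: 25.0
```

```bash
python3 -c "
from h import *
plan(501.7,-314.4,80,-4.75)"
```

```text
t 32.8 pos [540.3 240.8   6.1] psi 19.4 tilt 0.04 j6 -1.55 open 27.5 F [-2.  -0.6  5.9] | az 4.22 sh [-0.13 -9.28 -1.23]
```

Emit:
{"method": "step_arm", "body": {
  "deltas": [
    [0, 0, -0.3, 0, 0, 0, 20],
    [0, 0, -0.5, 0, 0, 0, 20],
    [0, 0, -0.43, 0, 0, 0, 20],
    [0, 0, 0, 0, 0, 0.84, 20],
    [0, 0, 0, 0, 0, 0.84, 20],
    [0, 0, 0, 0, 0, 0.84, 20],
    [0, 0, 0, 0, 0, 0.85, 20],
    [0, 0, 0, 0, 0, 0.85, 20],
    [-0.01, -0.5, 0, 0, 0, 0, 20],
    [-0.01, -0.75, 0, 0, 0, 0, 20],
    [-0.01, -0.75, 0, 0, 0, 0, 20],
    [-0.01, -0.75, 0, 0, 0, 0, 20],
    [-0.01, -0.75, 0, 0, 0, 0, 20],
    [-0.01, -0.75, 0, 0, 0, 0, 20],
    [-0.01, -0.75, 0, 0, 0, 0, 20],
    [-0.01, -0.75, 0, 0, 0, 0, 20],
    [-0.01, -0.75, 0, 0, 0, 0, 20],
    [-0.02, -0.75, 0, 0, 0, 0, 20],
    [-0.02, -0.75, 0, 0, 0, 0, 20],
    [0, -0.26, 0, 0, 0, 0, 20]
  ]
}}

```text
time: 35.28
ee_pos: [0.5065, -0.2559, 0.0803]
orientation: [0.042, 0.999, -0.0, 0.0]
ft_force: [-0.0, 0.3, -0.4]
opening: 0.0274
gripper_force: 25.0
```

Emit:
{"method": "step_arm", "body": {
  "deltas": [
    [0, 0, 0, 0, 0, 0, 20]
  ]
}}

```text
time: 35.4
ee_pos: [0.5067, -0.254, 0.0798]
orientation: [0.042, 0.999, 0.0, 0.0]
ft_force: [-0.2, -0.4, 0.1]
opening: 0.0279
gripper_force: 25.0
```

Run:
```python
from h import *
plan(506.8,-253.5,19.5,-4.75)
s=save('side','s9.png',(210,330,330,480),5)
st=monitor.get_state();c=st['ee_pos'][:2];z0=st['ee_pos'][2]-.0061
a=np.radians(-4.75);u=np.array([np.cos(a),np.sin(a)]);v=np.array([-u[1],u[0]])
for z in(z0,z0+.013):
    for du,dv in((-.02,-.014),(-.02,.014),(.02,.014),(.02,-.014)):
        r,q=w2px('side',[*(c+du*u+dv*v),z]);print(round(z,3),du,dv,'crop',round((q-330)*5),round((r-210)*5))
```

```text
t 35.4 pos [ 506.7 -254.    79.8] psi -4.8 tilt 0.01 j6 -2.02 open 27.9 F [-0.2 -0.4  0.1] | az -0.01 sh [-0.    0.01  1.  ]
0.074 -0.02 -0.014 crop 272 382
0.074 -0.02 0.014 crop 235 357
0.074 0.02 0.014 crop 292 328
0.074 0.02 -0.014 crop 329 352
0.087 -0.02 -0.014 crop 273 361
0.087 -0.02 0.014 crop 236 336
0.087 0.02 0.014 crop 293 307
0.087 0.02 -0.014 crop 330 332
```

View pics/s9.png

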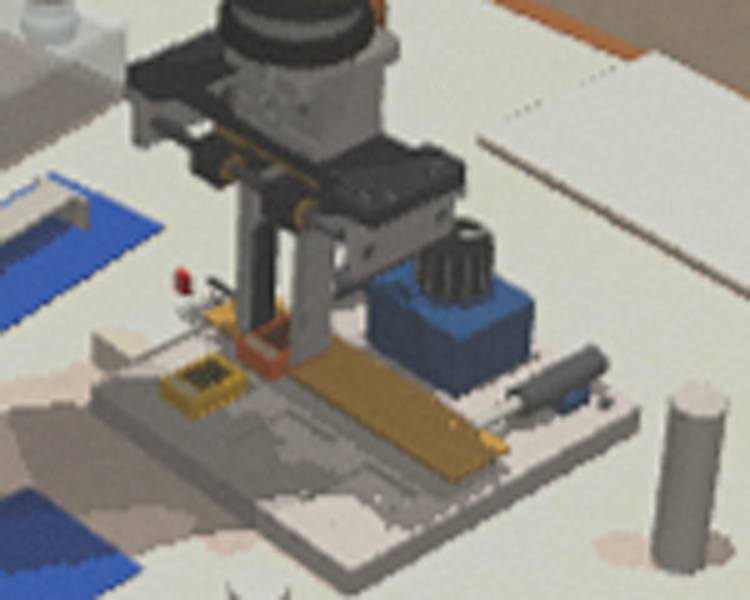

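Yellow sits flat in pocket 2 at crop (205,385). Orange's corners at (237,358) and (272,378) match the prediction. I lower and release.

Emit:
{"method": "step_arm", "body": {
  "deltas": [
    [0, 0.01, 0.4, 0, 0, 0, 20],
    [0, 0, 0.3, 0, 0, 0, 20],
    [0, 0, 0.15, 0, 0, 0, 20],
    [0, 0, 0.08, 0, 0, 0, 20],
    [0, 0, 0.06, 0, 0, 0, 20],
    [0, 0, 0, 0, 0, 0, 20],
    [0, 0, 0, 0, 0, 0, 32],
    [0, 0, 0, 0, 0, 0, 38],
    [0, 0, 0, 0, 0, 0, 38],
    [0, 0, -0.3, 0, 0, 0, 38],
    [0, 0, -0.6, 0, 0, 0, 38],
    [0, 0, -0.6, 0, 0, 0, 38],
    [0, 0, -0.8, 0, 0, 0, 60],
    [0, 0, 0, 0, 0, 0, 60],
    [0, 0, 0, 0, 0, 0, 60]
  ]
}}

```text
time: 37.33
ee_pos: [0.5066, -0.2531, 0.1581]
orientation: [0.041, 0.999, -0.0, -0.0]
ft_force: [-0.3, -0.8, 0.0]
opening: 0.0598
gripper_force: 0.0
```

Run:
```python
from h import *
plan(630.5,-262,150,-4.75)
```

```text
t 37.3 pos [ 506.6 -253.1  158.1] psi -4.7 tilt 0.0 j6 -2.02 open 59.8 F [-0.3 -0.8  0. ] | az 0.0 sh [-2.07  0.02  0.14]
```

Emit:
{"method": "step_arm", "body": {
  "deltas": [
    [-0.3, 0, 0, 0, 0, 0, 62],
    [-0.5, 0, 0, 0, 0, 0, 62],
    [-0.5, 0.01, 0, 0, 0, 0, 62],
    [-0.5, 0.01, 0, 0, 0, 0, 62],
    [-0.27, 0, 0, 0, 0, 0, 62],
    [0, 0, 0, 0, 0, 0, 62],
    [0, 0, 0.5, 0, 0, 0, 62],
    [0, 0, 0.5, 0, 0, 0, 62],
    [0, 0, 0.3, 0, 0, 0, 62],
    [0, 0, 0.17, 0, 0, 0, 62],
    [0, 0, 0, 0, 0, 0, 62],
    [0, 0, 0, 0, 0, 0, 36],
    [0, 0, 0, 0, 0, 0, 36],
    [0, 0, 0, 0, 0, 0, 36],
    [0, 0, 0, 0, 0, 0, 36]
  ],
  "grip_force": 5
}}

```text
time: 39.2
ee_pos: [0.6309, -0.2638, 0.0706]
orientation: [0.042, 0.999, -0.001, 0.001]
ft_force: [-0.3, -7.8, 1.3]
opening: 0.0401
gripper_force: 5.0
```

Run:
```python
from h import *
plan(630.5,-262,70,-4.75)
save('side','s10.png',(210,330,330,480),5)
t=eyes.grab_frame('top');cv2.imwrite('pics/t10.png',cv2.resize(t[165:290,350:500],None,fx=5,fy=5,interpolation=cv2.INTER_CUBIC)[...,::-1])
```

```text
t 39.2 pos [ 630.9 -263.8   70.6] psi -4.8 tilt 0.16 j6 -1.94 open 40.1 F [-0.3 -7.8  1.3] | az -0.0 sh [0.01 0.03 0.01]
```

View pics/s10.png

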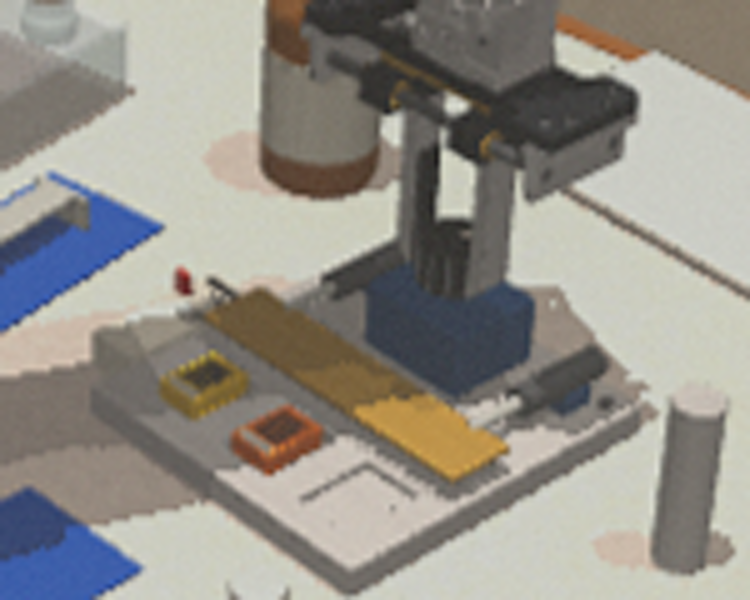

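The fingers are on the knob at crop (450,250), and both cassettes sit flat in their pockets, yellow at (205,385) and orange at (278,438). My picture allowance is used up, so from here I measure the pointer and mark numerically. First I take a baseline.

```bash
cat >> h.py <<'E'
def avg(cam,n=8): return np.mean([eyes.grab_frame(cam).astype(float) for _ in range(n)],0)
E
python3 - <<'E'
from h import *
np.set_printoptions(linewidth=200)
for cam,(r0,r1,c0,c1) in dict(top=(218,238,364,386),side=(260,280,360,385)).items():
    a=avg(cam,6)[r0:r1,c0:c1]
    print(cam,'cols',c0);print('lum');
    for i,row in enumerate(a.mean(2).round().astype(int)):print(r0+i,row)
    print('red');d=(a[...,0]-a[...,1:].max(2)).round().astype(int)
    for i,row in enumerate(d):
        if row.max()>15:print(r0+i,row)
E
```

```text
top cols 364
lum
218 [191 175 169 183 195 198 199 199 199 198 198 199 199 199 198 196 194 192 182 151 112  98]
219 [189 169 165 183 196 199 199 198 198 198 199 198 198 198 198 197 195 188 169 135 105  94]
220 [188 168 167 187 197 199 198 198 194 191 188 191 190 191 191 189 184 169 144 116  98  92]
221 [189 167 170 192 199 199 199 194 175 157 153 152 153 157 159 159 154 139 121 104  91  90]
222 [187 165 170 191 199 199 199 191 161 123 106 102 105 109 110 108 107 103  96  89  86  90]
223 [187 165 170 190 198 200 199 193 174 145 120 108 106 102  91  84  82  79  77  78  85  90]
224 [185 163 162 183 190 192 195 196 189 173 151 137 133 123 111 104 102 100  96  90  88  92]
225 [179 150 140 154 164 169 184 194 186 171 154 146 146 140 127 116 118 120 114 103  93  92]
226 [169 133 117 123 128 139 170 191 186 172 160 157 155 142 125 115 117 121 116 104  95  90]
227 [167 139 132 138 136 141 172 190 188 177 163 153 146 130 119 119 121 121 113 102  94  90]
228 [169 155 163 173 171 172 184 188 178 166 152 135 124 117 119 126 126 121 110  99  92  90]
229 [168 162 181 192 195 195 196 190 174 158 147 
[... 4915 characters left out ...]
  5  7  7  5 10 13 16 18 19 19 19 19 19 18 18 18 18]
272 [-2 -2 -2 -2 -1  1  4  2  4  3  6 18 22 19 19 19 18 18 18 18 19 19 18 18 19]
273 [ 4  4  4  4  3  6  5  6  5  4  7 20 28 24 19 18 19 19 20 18 19 19 20 19 19]
274 [ 8  8  8  8  7  7  7  5  5  5  5 11 18 23 19 19 19 18 19 19 19 19 20 18 19]
275 [ 8  8  8  8  8  7  9  7  7  6  5  6  8 15 18 20 20 19 19 19 18 17 18 18 19]
276 [ 7  8  7  7  7  7  7  6  6  6  4  5  5  6 12 17 18 19 19 20 21 20 18 19 19]
277 [ 8  8  8  8  8  7  6  5  5  5  5  5  5  4  6  6 14 17 20 20 19 19 20 19 19]
278 [ 8  8  7  7  6  7  7  6  6  6  6  5  5  4  5  4  6 10 16 18 20 18 19 20 19]
279 [ 8  7  6  6  5  7  6  6  5  5  5  4  3  4  4  5  5  5  6 14 18 19 20 19 20]
```

```bash
cat >> h.py <<'E'
def tri(pt,ps):
    "least-squares point from (row,col) in top and side"
    A=[];b=[]
    for cam,(r,c) in(('top',pt),('side',ps)):
        p=eyes.camera_params(cam);K,R,t=map(np.array,(p['intrinsics'],p['R'],p['t']))
        P=K@np.c_[R,t]
        for v,row in((c,0),(r,1)):
            q=v*P[2]-P[row];A.append(q[:3]);b.append(-q[3])
    A=np.array(A);b=np.array(b);s=np.linalg.norm(A,axis=1);A/=s[:,None];b/=s
    x,res,*_=np.linalg.lstsq(A,b,rcond=None);return x*1000,np.abs(A@x-b).max()*1000
E
python3 - <<'E'
from h import *
def cen(a,box,thr):
    r0,r1,c0,c1=box;w=a[r0:r1,c0:c1,0]-a[r0:r1,c0:c1,1:].max(2);w=np.where(w>thr,w,0)
    rr,cc=np.mgrid[r0:r1,c0:c1];return (w*rr).sum()/w.sum(),(w*cc).sum()/w.sum()
t=avg('top',4);s=avg('side',4)
ct=cen(t,(222,231,364,372),6);cs=cen(s,(262,270,363,370),12)
# side: darkness-based silhouette of the tab
w=np.clip(200-s[262:269,364:369].mean(2),0,None);rr,cc=np.mgrid[262:269,364:369]
cd=((w*rr).sum()/w.sum(),(w*cc).sum()/w.sum())
print('tab',ct,cs,cd);X=tri(ct,cd);print(X)
P=tri((222.2,371.8),(265.5,371.3));print('tip',P)
d=(P[0]-X[0])[:2];a=np.radians(-4.75);print('dx rack',d@[np.cos(a),np.sin(a)],'dy',d@[-np.sin(a),np.cos(a)])
E
```

```text
tab (np.float64(225.98749154834348), np.float64(367.5865449628127)) (np.float64(265.86494653649464), np.float64(366.2519758251976)) (np.float64(266.08555171713067), np.float64(366.1866693761431))
(array([ 566.9030906 , -126.96858569,   29.40715582]), np.float64(1.1561158269079441))
tip (array([ 576.18125351, -136.8051669 ,   31.59273007]), np.float64(0.46973413577033885))
dx rack 10.06084673649915 dy -9.034489448714487
```

Emit:
{"method": "step_arm", "body": {
  "deltas": [
    [0, -0.02, 0, 0, 0, 0, 30],
    [0, -0.015, 0, 0, 0, 0, 30],
    [0, 0, 0, 0, 0, 0, 30],
    [0, 0, 0, 0, 0, 0, 30]
  ],
  "grip_force": 30
}}

```text
time: 40.8
ee_pos: [0.6309, -0.264, 0.0706]
orientation: [0.041, 0.999, 0.0, 0.0]
ft_force: [-1.4, 2.3, 6.3]
opening: 0.0394
gripper_force: 30.0
```

Emit:
{"method": "step_arm", "body": {
  "deltas": [
    [0, 0, 0, 0, 0, 0.5, 30],
    [0, 0, 0, 0, 0, 1, 30],
    [0, 0, 0, 0, 0, 1, 30],
    [0, 0, 0, 0, 0, 1, 30],
    [0, 0, 0, 0, 0, 1, 30],
    [0, 0, 0, 0, 0, 1, 30],
    [0, 0, 0, 0, 0, 0.5, 30],
    [0, 0, 0, 0, 0, 0, 30]
  ]
}}

```text
time: 41.8
ee_pos: [0.6314, -0.2628, 0.0706]
orientation: [0.335, 0.942, 0.001, 0.0]
ft_force: [1.4, 9.5, 6.2]
opening: 0.0396
gripper_force: 30.0
```

```bash
python3 -c "
from h import *
plan(631,-263.8,70,-5)"
```

```text
t 41.8 pos [ 631.4 -262.8   70.6] psi -39.1 tilt 0.13 j6 -1.34 open 39.6 F [1.4 9.5 6.2] | az -5.95 sh [ 0.   -0.02  0.01]
```

Emit:
{"method": "step_arm", "body": {
  "deltas": [
    [0, 0, 0, 0, 0, 1, 30],
    [0, 0, 0, 0, 0, 1, 30],
    [0, 0, 0, 0, 0, 1, 30],
    [0, 0, 0, 0, 0, 1, 30],
    [0, 0, 0, 0, 0, 1, 30],
    [0, 0, 0, 0, 0, 1, 30],
    [0, 0, 0, 0, 0, 1, 30],
    [0, 0, 0, 0, 0, 1, 30],
    [0, 0, 0, 0, 0, 1, 30],
    [0, 0, 0, 0, 0, 1, 30],
    [0, 0, 0, 0, 0, 1, 30],
    [0, 0, 0, 0, 0, 1, 30],
    [0, 0, 0, 0, 0, 1, 30],
    [0, 0, 0, 0, 0, 1, 30],
    [0, 0, 0, 0, 0, 1, 30],
    [0, 0, 0, 0, 0, 1, 30],
    [0, 0, 0, 0, 0, 1, 30],
    [0, 0, 0, 0, 0, 1, 30],
    [0, 0, 0, 0, 0, 0, 30]
  ]
}}

```text
time: 44.18
ee_pos: [0.6346, -0.2629, 0.0707]
orientation: [0.946, 0.323, 0.005, 0.002]
ft_force: [29.3, 5.1, -7.2]
opening: 0.0396
gripper_force: 30.0
```

Run:
```python
from h import *
np.set_printoptions(linewidth=200)
plan(631,-263.8,70,-5)
print(w2px('side',[.5762,-.1368,.0316]),w2px('side',[.5762-.00997,-.1368+.00083,.0316]),w2px('top',[.5762,-.1368,.0316]),w2px('top',[.5762-.00997,-.1368+.00083,.0316]))
for cam,(r0,r1,c0,c1) in dict(top=(218,236,364,384),side=(260,277,358,382)).items():
    a=avg(cam,6)[r0:r1,c0:c1]
    print(cam,'cols',c0)
    for i,row in enumerate(a.mean(2).round().astype(int)):print(r0+i,row)
```

```text
t 44.2 pos [ 634.6 -262.9   70.7] psi -142.3 tilt 0.56 j6 0.46 open 39.6 F [29.3  5.1 -7.2] | az -23.96 sh [ 0.06 -0.02  0.01]
(np.float64(265.46515418009574), np.float64(371.4720008476731)) (np.float64(266.76761977320774), np.float64(368.7965334208192)) (np.float64(222.34442971395606), np.float64(371.6590553333139)) (np.float64(226.62758402936097), np.float64(371.2458980462638))
top cols 364
218 [190 175 167 182 195 198 197 198 198 197 198 198 197 197 197 195 192 189 173 150]
219 [189 168 164 183 196 198 198 198 198 197 198 198 197 198 199 196 194 184 160 132]
220 [188 166 166 186 196 198 198 198 197 196 197 197 197 198 196 196 187 169 142 119]
221 [188 167 170 191 197 198 197 197 194 189 187 190 191 191 189 185 171 148 127 108]
222 [187 165 171 191 198 199 197 196 188 176 168 168 169 169 166 158 146 131 120 106]
223 [186 163 169 190 198 198 198 197 183 166 150 145 149 153 153 141 130 125 120 107]
224 [186 162 162 181 190 192 194 193 172 141 125 121 130 139 140 132 124 119 114 103]
225 [178 149 139 154 164 169 183 187 158 118  98  98 103 102 100 100 100  99  98  93]
226 [167 132 116
[... 1891 characters left out ...]
200 199 196 197 199 201 208 175 167 170 146  96  73  61  56  74  99  83  79  81  80  78]
271 [200 200 201 202 202 202 205 182 179 160 130 125 128 108  84  79  77  82  81  83  83  82  84  82]
272 [203 204 204 204 205 206 171 135 130 113  90  86  90  93  84  82  82  84  84  84  82  84  84  82]
273 [161 162 160 162 162 163 143 132 102  89  85  80  81  81  83  82  83  83  82  83  83  83  84  83]
274 [136 137 137 138 138 138 139 142 133 103  81  80  84  84  83  81  83  84  82  82  84  82  84  85]
275 [141 140 140 140 140 140 141 142 130 115 106  88  77  82  83  83  84  82  83  83  82  83  84  83]
276 [139 141 140 140 140 140 142 143 120 112 111 102  85  82  81  85  84  81  82  83  83  82  83  83]
```

Emit:
{"method": "step_arm", "body": {
  "deltas": [
    [0.02, 0.015, 0, 0, 0, 0, 30],
    [0.02, 0.015, 0, 0, 0, 0, 30],
    [0, 0, 0, 0, 0, 0, 30]
  ]
}}

```text
time: 45.15
ee_pos: [0.6349, -0.2629, 0.0706]
orientation: [0.946, 0.324, 0.001, -0.0]
ft_force: [6.4, 7.2, 4.6]
opening: 0.0395
gripper_force: 30.0
```

Emit:
{"method": "step_arm", "body": {
  "deltas": [
    [0, 0, 0, 0, 0, 0.75, 30],
    [0, 0, 0, 0, 0, 0.75, 30],
    [0, 0, 0, 0, 0, 0.75, 30],
    [0, 0, 0, 0, 0, 0.75, 30],
    [0, 0, 0, 0, 0, 0.75, 30],
    [0, 0, 0, 0, 0, 0.75, 30],
    [0, 0, 0, 0, 0, 0.75, 30],
    [0, 0, 0, 0, 0, 0.75, 30],
    [0, 0, 0, 0, 0, 0.75, 30],
    [0, 0, 0, 0, 0, 0.75, 30],
    [0, 0, 0, 0, 0, 0, 30],
    [0, 0, 0, 0, 0, 0, 30]
  ]
}}

```text
time: 46.65
ee_pos: [0.6353, -0.2643, 0.0707]
orientation: [0.999, -0.045, 0.002, 0.0]
ft_force: [11.3, -1.6, -0.2]
opening: 0.0397
gripper_force: 30.0
```

```bash
python3 -c "
from h import *
plan(631,-263.8,70,-5)"
```

```text
t 46.6 pos [ 635.3 -264.3   70.7] psi 174.8 tilt 0.27 j6 1.21 open 39.7 F [11.3 -1.6 -0.2] | az 31.38 sh [0.07 0.   0.01]
```

Emit:
{"method": "step_arm", "body": {
  "deltas": [
    [0, 0, 0, 0, 0, 0, 45],
    [0, 0, 0, 0, 0, 0, 62],
    [0, 0, 0, 0, 0, 0, 62],
    [0, 0, -0.3, 0, 0, 0, 62],
    [0, 0, -0.6, 0, 0, 0, 62],
    [0, 0, -0.6, 0, 0, 0, 62],
    [-0.37, -0.54, 0, 0, 0, 0, 62],
    [-0.37, -0.54, 0, 0, 0, 0, 62],
    [-0.37, -0.54, 0, 0, 0, 0, 62],
    [-0.37, -0.54, 0, 0, 0, 0, 62],
    [-0.37, -0.54, 0, 0, 0, 0, 62],
    [-0.37, -0.54, 0, 0, 0, 0, 62],
    [-0.37, -0.54, 0, 0, 0, 0, 62],
    [-0.37, -0.54, 0, 0, 0, 0, 62],
    [-0.37, -0.54, 0, 0, 0, 0, 62],
    [-0.37, -0.54, 0, 0, 0, 0, 62],
    [-0.37, -0.54, 0, 0, 0, 0, 62],
    [-0.37, -0.54, 0, 0, 0, 0, 62],
    [0, 0, 0, 0, 0, 0, 62]
  ]
}}

```text
time: 49.02
ee_pos: [0.4031, 0.1486, 0.1612]
orientation: [0.999, -0.044, 0.001, -0.0]
ft_force: [-0.4, 0.1, -0.2]
opening: 0.0621
gripper_force: 0.0
```

Run:
```python
from h import *
np.set_printoptions(linewidth=200)
plan(635,-264,70,174.8)
A={}
for cam,(r0,r1,c0,c1) in dict(top=(218,236,364,384),side=(258,277,358,382)).items():
    A[cam]=avg(cam,8);a=A[cam][r0:r1,c0:c1]
    print(cam,'cols',c0)
    for i,row in enumerate(a.mean(2).round().astype(int)):print(r0+i,row)
np.savez('m1.npz',**A)
t=A['top'];
for c in('orange','yellow'):print(c,rect('top',hmask(t.round().astype(np.uint8),c,(236,275,385,470),70),.026))
```

```text
t 49.0 pos [403.1 148.6 161.2] psi 174.9 tilt 0.1 j6 1.93 open 62.1 F [-0.4  0.1 -0.2] | az 0.02 sh [4.47 6.5  1.52]
top cols 364
218 [170 155 150 165 176 179 180 179 179 179 179 178 179 179 178 177 176 177 178 178]
219 [167 150 148 165 176 179 179 180 179 180 178 178 178 178 179 179 179 178 179 178]
220 [169 150 149 169 178 179 179 179 179 178 178 178 178 178 179 178 176 176 177 174]
221 [168 148 153 171 178 179 179 178 176 171 170 172 173 173 171 172 171 174 173 162]
222 [166 147 152 173 178 179 179 177 172 161 154 154 154 154 153 155 161 171 170 151]
223 [165 148 152 172 177 179 179 177 171 158 147 141 141 144 147 150 158 168 165 145]
224 [166 145 145 165 172 174 176 177 172 160 148 141 141 144 149 156 159 161 154 136]
225 [158 133 125 140 148 154 165 171 158 139 128 125 126 130 134 144 149 150 140 127]
226 [149 119 105 111 116 127 152 162 139 109  94  94  99 105 111 115 117 120 116 120]
227 [149 124 118 124 122 127 152 161 145 121 102  92  93  95  99 101  99  96  98 116]
228 [151 139 146 155 154 154 164 165 153 139 127 125 127 127 129 132 133 128 115 120]
229 [149 145 162 174 174
[... 1953 characters left out ...]
9 166 155 127 125 110  82 104 115 117 126 128 127 128 126 127 126]
272 [188 189 189 189 189 189 191 157 151 131 113 112 117 116 119 127 129 128 128 129 129 128 127 127]
273 [189 189 189 189 189 189 189 183 136 139 124 125 127 130 129 127 126 127 127 129 129 130 130 128]
274 [189 188 190 189 189 190 190 192 176 134 102 129 131 128 128 128 128 127 126 127 127 128 128 129]
275 [190 189 189 189 189 189 190 192 195 180 119  97 115 131 129 128 128 127 127 126 126 127 129 129]
276 [189 189 190 189 190 190 192 195 172 145 110  91  98 104 132 131 127 128 128 127 127 126 127 127]
orange (array([ 508.6, -252.9,   40.2,   30. ,   -3.9]), 195)
yellow (array([ 523.4, -261.2,  184.3,   48.6,  -88.8]), 848)
```

Run:
```python
from h import *
from scipy.optimize import least_squares
a=np.radians(-4.75);u=np.array([np.cos(a),np.sin(a)]);v=np.array([-u[1],u[0]])
def line(cam,xr,z,col):
    # row of the line (rack x = xr, height z) at image column col
    q=[w2px(cam,[*(xr*u+y*v),z]) for y in(-.12,-.06)]
    (r0,c0),(r1,c1)=q;return r0+(col-c0)*(r1-r0)/(c1-c0)
tabs=tri((225.99,367.59),(266.09,366.19))[0]/1000;xt=tabs[:2]@u;print('tab rackx',xt*1000,'z',tabs[2]*1000, 'y',tabs[:2]@v*1000)
# tab alone: vertical extent check, column residual
for cam,m in(('top',(225.99,367.59)),('side',(266.09,366.19))):print(cam,'tab resid',np.array(w2px(cam,tabs))-m)
top=[(379,226.78),(380,226.75),(381,226.87),(378,226.6)];side=[(369,267.),(370,267.6),(371,268.2),(372,269.05),(373,269.65),(374,270.1)]
f=lambda p:[line('top',p[0],p[1],c)-r for c,r in top]+[line('side',p[0],p[1],c)-r for c,r in side]
s=least_squares(f,[xt,.03],x_scale=[.001,.001]);print('pointer',s.x*1000,'res',np.round(s.fun,2),'remaining mm',(s.x[0]-xt)*1000)
for z in(.028,.03,.032,.034):
    from scipy.optimize import brentq
    print(z,[round((brentq(lambda x:np.mean([line(cam,x,z,c)-r for c,r in m]),.5,.65)-xt)*1000,2) for cam,m in(('top',top),('side',side))])
```

```text
tab rackx 575.468785817867 z 29.397934732526984 y -79.59943718522264
top tab resid [ 0.37477319 -0.33996258]
side tab resid [-0.06782338  0.41338786]
pointer [577.52064817  29.36112243] res [-0.08  0.05  0.04 -0.01 -0.03  0.02  0.07 -0.12 -0.07  0.13] remaining mm 2.0518623482960185
0.028 [np.float64(2.22), np.float64(3.39)]
0.03 [np.float64(1.97), np.float64(1.42)]
0.032 [np.float64(1.72), np.float64(-0.55)]
0.034 [np.float64(1.47), np.float64(-2.52)]
```

Run:
```python
from h import *
from scipy.optimize import brentq
a=np.radians(-4.75);u=np.array([np.cos(a),np.sin(a)]);v=np.array([-u[1],u[0]])
def line(cam,xr,z,col):
    (r0,c0),(r1,c1)=[w2px(cam,[*(xr*u+y*v),z]) for y in(-.12,-.06)];return r0+(col-c0)*(r1-r0)/(c1-c0)
top=[(379,226.78),(380,226.75),(381,226.87),(378,226.6)];side=[(369,267.),(370,267.6),(371,268.2),(372,269.05),(373,269.65),(374,270.1)]
tab=dict(top=(225.99,367.59),side=(266.09,366.19))
def d(cam,m,zt,dz):
    xt=px2w(cam,*tab[cam],zt)[:2]@u
    return (brentq(lambda x:np.mean([line(cam,x,zt+dz,c)-r for c,r in m]),.4,.75)-xt)*1000
for zt in(.027,.03):
    for dz in(-.002,0,.001,.002,.003,.004):print(zt,dz,round(d('top',top,zt,dz),2),round(d('side',side,zt,dz),2))
    z=brentq(lambda q:d('top',top,zt,q)-d('side',side,zt,q),-.01,.01);print('solve dz',z*1000,'dx',d('top',top,zt,z))
```

```text
0.027 -0.002 1.35 5.1
0.027 0 1.1 3.13
0.027 0.001 0.97 2.15
0.027 0.002 0.85 1.16
0.027 0.003 0.72 0.17
0.027 0.004 0.6 -0.81
solve dz 2.3628944005420602 dx 0.8017189404634362
0.03 -0.002 1.35 5.09
0.03 0 1.1 3.12Traceback (most recent call last):
  File "<stdin>", line 12, in <module>
  File "<stdin>", line 10, in d
    r = _zeros._brentq(f, a, b, xtol, rtol, maxiter, args, full_output, disp)
    fx = f(x, *args)
  File "<stdin>", line 10, in <lambda>
  File "<stdin>", line 5, in line
  File "h.py", line 14, in w2px
    p=eyes.camera_params(cam);K,R,t=map(np.array,(p['intrinsics'],p['R'],p['t']))
ValueError: time passes only in moves, steps and waits
```

Emit:
{"method": "step_arm", "body": {
  "deltas": [
    [0.37, 0.54, 0, 0, 0, 0, 62],
    [0.37, 0.54, 0, 0, 0, 0, 62],
    [0.37, 0.54, 0, 0, 0, 0, 62],
    [0.37, 0.54, 0, 0, 0, 0, 62],
    [0.37, 0.54, 0, 0, 0, 0, 62],
    [0.37, 0.54, 0, 0, 0, 0, 62],
    [0.37, 0.54, 0, 0, 0, 0, 62],
    [0.37, 0.54, 0, 0, 0, 0, 62],
    [0.37, 0.54, 0, 0, 0, 0, 62],
    [0.37, 0.54, 0, 0, 0, 0, 62],
    [0.37, 0.54, 0, 0, 0, 0, 62],
    [0.38, 0.54, 0, 0, 0, 0, 62],
    [0, 0, 0, 0, 0, 0, 62],
    [0, 0, 0, 0, 0, 0, 62]
  ]
}}

```text
time: 51.58
ee_pos: [0.6339, -0.2639, 0.1595]
orientation: [0.999, -0.045, -0.0, -0.0]
ft_force: [0.2, 0.1, -0.1]
opening: 0.0618
gripper_force: 0.0
```

```bash
python3 -c "
from h import *
plan(635.5,-264.2,70.5,174.8)"
```

```text
t 51.6 pos [ 633.9 -263.9  159.5] psi 174.8 tilt 0.04 j6 1.21 open 61.8 F [ 0.2  0.1 -0.1] | az -0.0 sh [0.03 0.   1.48]
```

Emit:
{"method": "step_arm", "body": {
  "deltas": [
    [0.03, 0, 0.5, 0, 0, 0, 62],
    [0, 0, 0.5, 0, 0, 0, 62],
    [0, 0, 0.3, 0, 0, 0, 62],
    [0, 0, 0.18, 0, 0, 0, 62],
    [0, 0, 0, 0, 0, 0, 62],
    [0, 0, 0, 0, 0, 0, 30],
    [0, 0, 0, 0, 0, 0, 30],
    [0, 0, 0, 0, 0, 0, 30],
    [0, 0, 0, 0, 0, 0, 30],
    [0, 0, 0, 0, 0, 0, 30],
    [0, 0, 0, 0, 0, 0.7, 30],
    [0, 0, 0, 0, 0, 0.7, 30],
    [0, 0, 0, 0, 0, 0.7, 30],
    [0, 0, 0, 0, 0, 0.6, 30],
    [0, 0, 0, 0, 0, 0, 30],
    [0, 0, 0, 0, 0, 0, 30]
  ],
  "grip_force": 30
}}

```text
time: 53.58
ee_pos: [0.636, -0.2652, 0.0717]
orientation: [0.984, -0.18, 0.0, 0.0]
ft_force: [-1.0, -0.2, 5.7]
opening: 0.0394
gripper_force: 30.0
```

```bash
python3 -c "
from h import *
plan(635.5,-264.2,70.5,159.3)"
```

```text
t 53.6 pos [ 636.  -265.2   71.7] psi 159.3 tilt 0.07 j6 1.48 open 39.4 F [-1.  -0.2  5.7] | az -0.0 sh [-0.01 -0.01  0.02]
```

Emit:
{"method": "step_arm", "body": {
  "deltas": [
    [0, 0, 0, 0, 0, 0, 45],
    [0, 0, 0, 0, 0, 0, 62],
    [0, 0, 0, 0, 0, 0, 62],
    [0, 0, -0.3, 0, 0, 0, 62],
    [0, 0, -0.6, 0, 0, 0, 62],
    [0, 0, -0.6, 0, 0, 0, 62],
    [-0.37, -0.54, 0, 0, 0, 0, 62],
    [-0.37, -0.54, 0, 0, 0, 0, 62],
    [-0.37, -0.54, 0, 0, 0, 0, 62],
    [-0.37, -0.54, 0, 0, 0, 0, 62],
    [-0.37, -0.54, 0, 0, 0, 0, 62],
    [-0.37, -0.54, 0, 0, 0, 0, 62],
    [-0.37, -0.54, 0, 0, 0, 0, 62],
    [-0.37, -0.54, 0, 0, 0, 0, 62],
    [-0.37, -0.54, 0, 0, 0, 0, 62],
    [-0.37, -0.54, 0, 0, 0, 0, 62],
    [-0.37, -0.54, 0, 0, 0, 0, 62],
    [0, 0, 0, 0, 0, 0, 62]
  ]
}}

```text
time: 55.82
ee_pos: [0.5332, 0.1571, 0.1624]
orientation: [0.984, -0.178, 0.001, -0.0]
ft_force: [0.2, -0.8, -0.7]
opening: 0.0617
gripper_force: 0.0
```

```bash
cat > meas.py <<'E'
from h import *
from scipy.optimize import brentq
np.set_printoptions(linewidth=200)
plan(635.5,-264.2,70.5,159.3)
A={c:avg(c,8) for c in('top','side')}
for cam,(r0,r1,c0,c1) in dict(top=(223,231,364,384),side=(262,274,363,380)).items():
    print(cam,'cols',c0)
    for i,row in enumerate(A[cam][r0:r1,c0:c1].mean(2).round().astype(int)):print(r0+i,row)
L=A['top'].mean(2)
for c in(378,379,380,381):
    w=np.clip(158-L[224:231,c],0,None);print(c,round((w*np.arange(224,231)).sum()/w.sum(),2),end=' ')
t=A['top'].round().astype(np.uint8)
print('\norange',rect('top',hmask(t,'orange',(236,275,385,470),70),.026),'mat',rect('top',hmask(t,'blue',(190,305,290,350)),.003),'foot',rect('top',hmask(t,'yellow',(260,300,300,335),120),.011))
print('yellow cas',rect('top',hmask(t,'yellow',(240,270,384,408),90),.026))
E
python3 meas.py
```

```text
t 55.8 pos [533.2 157.1 162.4] psi 159.5 tilt 0.09 j6 2.15 open 61.7 F [ 0.2 -0.8 -0.7] | az 0.03 sh [4.08 5.96 1.53]
top cols 364
223 [177 156 162 183 190 190 190 189 182 169 157 150 150 154 155 160 169 178 177 156]
224 [176 155 155 175 183 186 188 188 183 171 157 150 150 153 157 165 170 172 165 146]
225 [170 142 135 149 158 164 176 182 169 150 137 133 135 138 143 153 160 161 149 135]
226 [160 127 112 119 123 136 162 172 147 115 100 101 106 112 118 122 127 132 128 129]
227 [159 133 127 132 132 136 162 169 148 117 100  96 100 101 100  98  98 100 104 123]
228 [161 148 156 164 164 164 174 174 155 136 130 131 135 136 132 127 122 118 112 124]
229 [158 156 173 184 185 186 186 179 162 149 145 147 149 149 150 151 155 152 134 129]
230 [158 159 180 188 190 191 189 186 175 156 146 147 145 146 156 166 172 170 146 134]
side cols 363
262 [191 192 192 193 191 190 189 189 189 189 190 190 190 190 190 191 189]
263 [190 192 168 160 188 191 190 189 190 189 190 188 189 189 189 189 189]
264 [192 175 116 106 144 188 192 191 190 191 190 189 189 188 189 189 189]
265 [194 166  93  73  81 161 192 193 192 190 
[... 202 characters left out ...]
 97  97  58  92 126 165 192 195 193 195 176 170]
269 [192 194 185 173 173 173 139 106  74  60  93 140 190 178 160 142 138]
270 [191 193 195 198 176 164 148 118  88  72  51  87 151 145 129 126 127]
271 [191 192 171 168 157 130 122 112  90  97 113 119 129 131 130 130 129]
272 [191 193 159 152 131 115 111 117 120 122 129 132 131 131 132 131 130]
273 [191 192 184 139 140 123 126 128 131 130 130 130 129 130 131 131 131]
378 226.83 379 226.99 380 227.08 381 227.2 
orange (array([ 509.8, -256.6,   38.3,   28.6,   -5.1]), 183) mat (array([514.1, -15.7, 227.8,  88. ,   3.8]), 2492) foot (array([439.5, -13.5,  39.5,  37.4,   1.4]), 247)
yellow cas (array([ 518.6, -198.8,   42. ,   37. ,  -88.8]), 197)
```

Run:
```python
from h import *
a=np.radians(-4.75);u=np.array([np.cos(a),np.sin(a),0]);v=np.array([-u[1],u[0],0]);k=np.array([0,0,1.])
X0=np.array([.567,-.1275,.03]);J=[]
for cam in('top','side'):
    f=lambda d:np.array(w2px(cam,X0+d)); b=f(0*k)
    J.append(np.c_[f(u*1e-3)-b,f(v*1e-3)-b,f(k*1e-3)-b])
print(np.round(J,3))
# measured tip minus tab centre (row, col): top, side
slope=J[0][0,1]/J[0][1,1]
for tabrow in(226.0,226.2,226.3):
    tipc=372.2;tipr=227.02-slope*(379.5-tipc)*1.0
    m=np.r_[tipr-tabrow,tipc-367.6,266.75-265.9,368.28-366.05]
    w=1/np.array([.15,.3,.15,.2])
    A=np.r_[np.vstack(J)*w[:,None],[[0,1/.5,0]]];b=np.r_[m*w,-11/.5]
    s,*_=np.linalg.lstsq(A,b,rcond=None);C=np.linalg.inv(A.T@A)
    print(tabrow,'dx,dy,dz',s.round(2),'sd',np.sqrt(np.diag(C)).round(2),'res',(np.vstack(J)@s-m).round(2))
```

```text
[[[-0.428 -0.045 -0.049]
  [ 0.041 -0.431  0.044]]

 [[-0.13  -0.155 -0.295]
  [ 0.268 -0.238  0.007]]]
226.0 dx,dy,dz [ -0.07 -10.5    2.72] sd [0.34 0.36 0.59] res [ 0.1   0.05 -0.01  0.27]
226.2 dx,dy,dz [  0.34 -10.41   2.51] sd [0.34 0.36 0.59] res [ 0.13  0.02 -0.02  0.36]
226.3 dx,dy,dz [  0.55 -10.36   2.4 ] sd [0.34 0.36 0.59] res [ 0.15 -0.   -0.02  0.4 ]
```

The remaining offset is about 0.3–0.6 mm, still on the far side. I make one last small clockwise nudge.

Emit:
{"method": "step_arm", "body": {
  "deltas": [
    [0.37, 0.54, 0, 0, 0, 0, 62],
    [0.37, 0.54, 0, 0, 0, 0, 62],
    [0.37, 0.54, 0, 0, 0, 0, 62],
    [0.37, 0.54, 0, 0, 0, 0, 62],
    [0.37, 0.54, 0, 0, 0, 0, 62],
    [0.37, 0.54, 0, 0, 0, 0, 62],
    [0.37, 0.54, 0, 0, 0, 0, 62],
    [0.37, 0.54, 0, 0, 0, 0, 62],
    [0.37, 0.54, 0, 0, 0, 0, 62],
    [0.37, 0.54, 0, 0, 0, 0, 62],
    [0.37, 0.54, 0, 0, 0, 0, 62],
    [0, 0, 0, 0, 0, 0, 62],
    [0, 0, 0, 0, 0, 0, 62]
  ]
}}

```text
time: 58.25
ee_pos: [0.6358, -0.264, 0.1608]
orientation: [0.984, -0.18, -0.0, -0.0]
ft_force: [-0.7, 0.1, -0.3]
opening: 0.0617
gripper_force: 0.0
```

```bash
python3 -c "
from h import *
plan(636,-265,71,159.3)"
```

```text
t 58.2 pos [ 635.8 -264.   160.8] psi 159.3 tilt 0.03 j6 1.49 open 61.7 F [-0.7  0.1 -0.3] | az 0.0 sh [0.01 0.01 1.5 ]
```

Emit:
{"method": "step_arm", "body": {
  "deltas": [
    [0.01, 0.01, 0.5, 0, 0, 0, 62],
    [0, 0, 0.5, 0, 0, 0, 62],
    [0, 0, 0.3, 0, 0, 0, 62],
    [0, 0, 0.2, 0, 0, 0, 62],
    [0, 0, 0, 0, 0, 0, 62],
    [0, 0, 0, 0, 0, 0, 30],
    [0, 0, 0, 0, 0, 0, 30],
    [0, 0, 0, 0, 0, 0, 30],
    [0, 0, 0, 0, 0, 0, 30],
    [0, 0, 0, 0, 0, 0, 30],
    [0, 0, 0, 0, 0, 0.6, 30],
    [0, 0, 0, 0, 0, 0.6, 30],
    [0, 0, 0, 0, 0, 0, 30],
    [0, 0, 0, 0, 0, 0, 30]
  ],
  "grip_force": 30
}}

```text
time: 60.0
ee_pos: [0.6364, -0.2658, 0.0717]
orientation: [0.971, -0.238, 0.0, 0.0]
ft_force: [-0.8, -0.0, 6.2]
opening: 0.0395
gripper_force: 30.0
```

Emit:
{"method": "step_arm", "body": {
  "deltas": [
    [0, 0, 0, 0, 0, 0, 45],
    [0, 0, 0, 0, 0, 0, 62],
    [0, 0, 0, 0, 0, 0, 62],
    [0, 0, -0.3, 0, 0, 0, 62],
    [0, 0, -0.6, 0, 0, 0, 62],
    [0, 0, -0.6, 0, 0, 0, 62],
    [-0.37, -0.54, 0, 0, 0, 0, 62],
    [-0.37, -0.54, 0, 0, 0, 0, 62],
    [-0.37, -0.54, 0, 0, 0, 0, 62],
    [-0.37, -0.54, 0, 0, 0, 0, 62],
    [-0.37, -0.54, 0, 0, 0, 0, 62],
    [-0.37, -0.54, 0, 0, 0, 0, 62],
    [-0.37, -0.54, 0, 0, 0, 0, 62],
    [-0.37, -0.54, 0, 0, 0, 0, 62],
    [-0.37, -0.54, 0, 0, 0, 0, 62],
    [-0.37, -0.54, 0, 0, 0, 0, 62],
    [-0.37, -0.54, 0, 0, 0, 0, 62],
    [0, 0, 0, 0, 0, 0, 62]
  ]
}}

```text
time: 62.25
ee_pos: [0.5845, 0.1657, 0.1623]
orientation: [0.972, -0.237, 0.001, -0.0]
ft_force: [-0.5, -0.7, -0.1]
opening: 0.0615
gripper_force: 0.0
```

```bash
cat >> meas.py <<'E'
for c in('cas0','cas1','cas2'):
    for cam in('top','side'):
        for d in eyes.masks_of(c,cam)[:3]:print(c,cam,round(d['p'],2),np.round(d['location']),d['pixels'].sum())
    break
E
python3 meas.py
```

```text
t 62.2 pos [584.5 165.7 162.3] psi 152.6 tilt 0.07 j6 2.26 open 61.5 F [-0.5 -0.7 -0.1] | az -1.17 sh [3.33 6.4  1.53]
top cols 364
223 [180 161 166 187 193 193 194 192 185 172 159 152 153 157 160 164 171 183 180 159]
224 [180 158 158 178 187 189 192 192 186 175 161 152 153 156 161 170 174 177 170 150]
225 [173 146 137 152 162 167 181 186 170 152 140 136 137 141 147 156 163 165 154 139]
226 [164 130 115 122 126 137 166 173 148 114 101 103 107 114 120 125 132 137 133 133]
227 [162 134 129 134 132 138 165 172 144 108  97  98 101 101  99  98 105 107 107 126]
228 [165 151 160 168 167 168 177 176 152 131 127 134 137 134 127 122 125 118 109 125]
229 [163 159 176 188 188 189 189 182 164 149 148 151 153 149 145 149 158 153 132 131]
230 [160 162 183 193 194 195 193 190 178 160 149 149 150 149 157 167 176 174 148 137]
side cols 363
262 [190 192 192 192 191 190 189 188 188 189 190 189 190 190 190 190 189]
263 [190 193 169 160 187 192 189 189 189 189 188 190 188 189 189 191 189]
264 [191 173 117 107 145 187 192 191 190 191 190 189 188 189 189 189 190]
265 [194 166  93  73  81 160 191 192 191 191
[... 387 characters left out ...]
129 127 127]
271 [192 192 172 168 155 128 124  96  83  97 113 118 128 130 129 129 128]
272 [191 192 159 152 132 115 111 110 117 123 130 132 130 132 131 130 130]
273 [190 193 185 138 140 124 126 130 131 130 129 128 128 130 131 131 132]
378 227.01 379 227.12 380 227.07 381 227.25 
orange (array([ 509.6, -256.6,   37.8,   28.6,   -5.1]), 181) mat (array([514.1, -15.7, 227.8,  88. ,   3.8]), 2481) foot (array([439.5, -13.5,  39.5,  37.4,   1.4]), 244)
yellow cas (array([ 518.6, -198.8,   42. ,   37. ,  -88.8]), 199)
cas0 top 0.74 [181. 260.] 2242
cas0 top 0.7 [252. 423.] 190
cas0 top 0.55 [247. 395.] 222
cas0 side 0.64 [286. 371.] 154
cas0 side 0.59 [256. 222.] 104
cas0 side 0.53 [295. 386.] 146
```

```bash
python3 -c "
from h import *
print(manip.sign_off())"
```

```text
the job is handed in; nothing more can be done
None
```

I handed the job in at about 62 s: both cassettes present (orange and yellow; no green was seen) sit flat in the middle and third pockets, the knob is turned until the pointer reads within about 0.5 mm of the red mark, and the probe stands back on its blue mat.

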